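# Tip a router card off a lifter and clamp it in a spring vice

### The arm

A 6-joint arm with a two-finger parallel gripper is mounted at the origin on the work surface. World frame = base frame: x ahead of the robot, y to its left, z up, the work surface at z = 0. Lengths are in m, angles in rad, forces in N, time in s.
With the tool pointing down it reaches from about 0.3 to 0.875 m from the base axis. Payload 6.4 kg.
Tool frame: the origin (TCP) lies midway between the tips of the shut fingers; the grasp point (between the pads) lies 19 mm behind it (ctrl.tcp_to_grasp is the distance from the TCP to the grasp point, in m); z points along the fingers, y is the direction in which the jaws open and shut (so a half turn about z gives the same grasp; the last joint's range is limited). The gripper opens to 85 mm and grips with 20 to 120 N. Pads are 22 mm wide; open, the fingers measure 114 mm over their backs; the gripper's body (76 mm by 85 mm) begins 54 mm behind the grasp point. The pads swing forward as they close: fully open they stand 13 mm farther back than shut.
Start: joints at [-1.47, 0.181, 1.607, -0, 1.354, -0.206], TCP at [0.174, -0.548, 0.198] pointing down, gripper open.
Joint ranges: [-2.99, 2.99], [-0.89, 2.07], [0.3, 2.58], [-1.14, 4.28], [0, 2.63], [-3.12, 3.12]. Speed limits (rad/s): [2.57, 2.57, 3.01, 3.14, 3.14, 3.14].

### API

Orientations are given as a unit quaternion [w, x, y, z].
In Python, from bench import monitor, imaging, order, spotter, ctrl gives the robot as it stands.
- The arm moves only by the shell command python3 -m pendant 'ROWS'. ROWS is JSON, a list that holds one entry, the list of rows, each a list of 5 numbers: the shift along the world's x, y, z in mm, then the turn about the world's z in degrees, then the finger opening in mm, from 0 to 85.4. A call has 1 to 8 rows; each row shifts and turns the commanded pose from where the row before left it; what a row does not reach is not made up. A row lasts 1/8 s, in which the tool goes at most 62.5 mm and 10.7 degrees, less where a joint would pass 70% of its speed; a pose out of reach is approached as far as the arm can. A call with a gripper value outside its range is refused whole. The fingers move at their own pace and stop on an object; the grip force is fixed at half the most. Time passes only in rows, so rows that do not move let the fingers close. It gives the time, the measured TCP pose, the force and the opening at its end, in the units of the state.
- monitor.get_obs(): the state, without advancing time (a new reading comes with each control period).
- imaging.camera(name): name is "scene" or "side" or "wrist"; returns a dict with "img" (400x640x3 uint8, red, green, blue), "vfov" (degrees; the focal length in pixels is half the picture's height over the tangent of half this angle, whatever the lens; pixels are square), "cx", "cy" (the principal point, pixels), "origin" and "orientation" of the camera in the world. Camera axes: x right, y down, z forward; pixel columns grow to the right and rows downward; lengths in m; the calibration is good to about 2 mm. The wrist camera is an equidistant fisheye: a pixel r from the principal point sees the ray r / f radians off the axis. A picture is of the moment at which its call begins. There is no depth.
- order.hand_in(): hands the job in, once; it reports no verdict.
Trained networks look in the newest picture that a camera, given by its name, has taken for a name from the list of things; names that differ only in an ending like _2 or _b are one class to them, and where a whole thing is asked for, a point or a joint stands for the part that bears it (a point fixed in the world has none). Each returns a list of dicts, best first, with "confidence" (0 to 1); they miss things now and then, are a little off and sometimes report something else, mostly with a low value. They report only what shows in the picture. A call takes as long as a camera call. They do not tell look-alikes from the thing itself.
- spotter.recognise(camera, thing): "at" ([x, y, z] in m, in the coordinates of the camera as it stood for that picture, good to about 4 mm: the middle of the surface that is visible of it).
- spotter.tip_of(camera, thing): "at" ([x, y, z] in m, in the coordinates of the camera as it stood for that picture, good to about 4 mm: a listed point, or the origin of a listed thing).
The state is a dict: "time_s": time; "q": joint angles; "dq": joint speeds; "joint_efforts": joint torques, N m; "eef_pos": TCP position; "eef_rot": TCP orientation; "wrist_force": force on the tool from outside, world axes, zero at the start; "torque": the same for the moment, N m; "opening": opening from 0.0 (shut) to 1.0 (fully open).
Only numpy, scipy, OpenCV 4.12 (cv2) and the standard library are available. Lean on these libraries where they do the work, as an engineer would, in place of code of your own. Each camera call takes 0.05 s, during which the arm holds its last target. There are 200 camera calls.

### The job

Slide the thin-bladed lifter under the green router card in its bay, carry it to the white plate on the blade without touching the card with the fingers, and tilt the lifter so that the card slides off and lies flat on the plate. Lay the lifter back down flat on the bench, then take the card itself and clamp it in the red-jawed spring vice: push one end into the groove of one sprung jaw, lower the other end, and let go so that both jaws hold it level and centred. Leave the power brick, jar and blue case alone.

Things in the scene. Friction and masses are not known exactly. Their poses are not given: they have to be found in the camera images.
- card_center (a point): Green router card, 130 g: board 100 (x) x 60 (y) x 4 mm on two black runners, 6 mm tall and wide, 76 mm long, under its long edges (48 mm free between); board underside 6 mm, top 10 mm above its support, ends overhang the runners 12 mm. On top a metal port block 34 mm wide, 10 mm high, 28 mm towards -x, and a low chip. Point: card's middle, 5 mm above the runners' undersides; z up.
- lifter_grip (a point): Lifter, 200 g: flat steel blade 36 mm wide, 2 mm thick, slippery (friction about 0.2); upright orange grip slab 40 (x) x 14 (y) mm, 4 to 90 mm above the blade's underside. Point: middle of the grip, 60 mm above that underside; x to the blade's tip, 110 mm ahead; z up. Heel under the grip 50 mm wide, 4 mm thick, x -30 to +20 mm. Starts flat on the bench.
- bay: Grey card bay fixed to the bench: side walls 16 mm high, 70 mm apart, x -50 to +58 mm; end stop face at x = +52 mm; open at its -x end, no floor (card stands on the bench). Origin on the bench about where the card's middle lies; x from open end to stop, as the card's x at the start. No room for fingers beside the card.
- plate: White plate fixed to the bench, 190 mm (x) by 130 mm (y), 8 mm thick, flat, no rim. Origin on the bench under its middle, x along its length, z up.
- vice: Spring board vice fixed to the bench, 214 mm long (x), end feet 100 mm wide, bar between 36 mm wide and 12 mm high. Origin on the bench under its middle; z up. A red sprung jaw at each end takes one end of the card's board in its groove; the runners pass outside the jaws. A clamped card rests on both ledges, its middle 35 mm above the bench, each jaw pushed out 4 mm. Either way round.
- vice_far (a joint): Slide (m) of the jaw at the vice's +x end: 0 at rest, grows pushed out (+x), to 0.022; spring 250 N/m, 2 N at rest. Jaw 38 mm wide. At rest its groove's back wall is 46 mm from the vice's middle, its upper lip's tip 41 mm, its lower ledge's tip 27 mm. Heights above the bench: ledge top (groove floor) 36 mm, lip underside 46 mm, lip top 52 mm.
- vice_near (a joint): Slide (m) of the jaw at the vice's -x end, the mirror image of the far jaw: 0 at rest, grows as it is pushed out (-x), to 0.022; same spring and sizes.
- power_brick: Bystander: black power brick 85 x 45 x 30 mm. Origin at the centre of its underside.
- screw_jar: Bystander: clear-to-white screw-top jar, 56 mm across, 70 mm high. Origin at the centre of its underside.
- optic_case: Bystander: blue case 70 x 50 x 25 mm. Origin at the centre of its underside.
There are look-alikes about, which are no part of the job. There is more than one size of the part that bears card_center; the job needs the smallest. Of the things that look like the part that bears lifter_grip, the larger one is meant.

How it is judged:
On the way, in this order (a step that is already met when the one before it is completed fails the run):
1. the card is lifted out of the bay on the lifter's blade, untouched by the fingers (contact force between card and lifter above 0.3 N and height (world z) of card_center above 0.028 m and contact force between the fingers and card below 0.05 N), for 0.1 s.
2. over the plate, the lifter is tilted by more than 11 degrees with the card on it (angle between lifter_grip's own z axis and vertical above 0.2 rad and contact force between card and lifter above 0.03 N and horizontal distance between card_center and plate below 0.1 m).
3. the card lies still and flat on the plate, clear of lifter and fingers, its middle within 65 mm (along) and 45 mm (across) of the plate's (x of card_center in the frame of plate between -0.065 and 0.065 m and y of card_center in the frame of plate between -0.045 and 0.045 m and z of card_center in the frame of plate below 0.017 m and angle between card_center's own z axis and vertical below 0.08 rad and linear speed of card below 0.02 m/s and contact force between the fingers and card below 0.05 N and contact force between card and lifter below 0.05 N), for 0.2 s.
At the end, for the whole second after the job is handed in: The card is at rest in both vice grooves: middle within 6 mm along and 8 mm across, 31 to 41 mm up, level to 4.5 degrees, in line to 8 degrees, each jaw pushed out over 1.5 mm. The lifter lies still and flat on the bench (grip point 50 to 66 mm up, tilt under 0.1 rad) (x of card_center in the frame of vice between -0.006 and 0.006 m and y of card_center in the frame of vice between -0.008 and 0.008 m and z of card_center in the frame of vice between 0.031 and 0.041 m and angle between card_center's own z axis and vertical below 0.08 rad and angle between the x axis of card_center and the x axis of vice, either way round below 0.15 rad and value of joint each of vice_far, vice_near above 0.0015 m and linear speed of each of card, lifter below 0.02 m/s and height (world z) of lifter_grip between 0.05 and 0.066 m and angle between lifter_grip's own z axis and vertical below 0.1 rad); the robot touches nothing.
It fails at once if a bystander (power brick, jar or blue case) is moved more than 15 mm (distance of any of power_brick, screw_jar, optic_case from where it was at the start of the episode above 0.015 m).
It fails at once if the fingers touch the card while it is in the bay (contact force between the fingers and card above 0.5 N and horizontal distance between card_center and bay below 0.07 m and height (world z) of card_center below 0.025 m).
It fails at once if the fingers touch the card while it is on the lifter's blade (contact force between the fingers and card above 0.5 N and contact force between card and lifter above 0.3 N).
It fails at once if the card is tipped beyond 60 degrees (angle between card_center's own z axis and vertical above 1.05 rad).
It also fails if it takes over 72 s, if anything falls off the work surface, if the arm or the gripper's body presses on something with over 40 N, if the wrist force passes 120 N, or if a joint passes its speed limit or range.

## Working session

There is one attempt and no reset: what is moved stays moved. The work goes in short steps, Python scripts to look and compute and a shell command to move; the robot and the scene stay as the last step left them, time stands still between calls to the robot, and variables do not carry over. Pictures are saved under pics/ and viewed, about 8 in all and at most 12, crops included, and the job is handed in when it is done.

```bash
ls; mkdir -p pics
cat > h.py <<'E'
from bench import monitor, imaging, order, spotter, ctrl
import numpy as np, cv2
from scipy.spatial.transform import Rotation as R
def rot(q): return R.from_quat([q[1],q[2],q[3],q[0]])
def world(c,p): return rot(c["orientation"]).apply(p)+np.array(c["origin"])
def pix(c,p):
    v=rot(c["orientation"]).inv().apply(np.array(p)-c["origin"]); f=200/np.tan(np.radians(c["vfov"]/2))
    return (f*v[:2]/v[2]+[c["cx"],c["cy"]]).round()
def ray(c,u,v,z,fish=False):
    f=200/np.tan(np.radians(c["vfov"]/2)); d=np.array([u-c["cx"],v-c["cy"]])/f
    if fish:
        r=np.hypot(*d)+1e-9; d=np.r_[d/r*np.sin(r),np.cos(r)]
    else: d=np.r_[d,1]
    d=rot(c["orientation"]).apply(d); o=np.array(c["origin"]); return o+d*(z-o[2])/d[2]
def save(n,img,scale=1):
    cv2.imwrite("pics/"+n,cv2.resize(img[:,:,::-1],None,fx=scale,fy=scale,interpolation=cv2.INTER_CUBIC))
E
python3 - <<'E'
from h import *
for n in ["scene","side"]:
    c=imaging.camera(n); save(n+"0.png",c["img"],1.25); print(n,c["vfov"],c["cx"],c["cy"],np.round(c["origin"],3))
    for t in ["card_center","lifter_grip","bay","plate","vice","power_brick","screw_jar","optic_case"]:
        for d in spotter.tip_of(n,t)[:4]:
            w=world(c,d["at"]); print(t,round(d["confidence"],2),w.round(3),pix(c,w))
E
```

```text
pics
scene 48.83515676923659 316.91466367268777 198.25912586941314 [1.129 0.218 1.073]
card_center 0.92 [ 0.513 -0.513  0.005] [197. 138.]
card_center 0.83 [ 0.543 -0.351  0.007] [235. 164.]
card_center 0.59 [ 0.73  -0.395  0.007] [186. 206.]
lifter_grip 0.8 [ 0.349 -0.154  0.041] [323. 135.]
bay 0.92 [ 0.548 -0.351 -0.002] [235. 167.]
bay 0.65 [ 0.626  0.018 -0.003] [335. 238.]
plate 0.82 [ 0.625  0.017 -0.004] [335. 238.]
vice 0.85 [0.548 0.347 0.   ] [461. 264.]
vice 0.75 [ 0.762 -0.184 -0.003] [245. 248.]
power_brick 0.74 [ 0.483  0.165 -0.001] [405. 218.]
screw_jar 0.72 [ 0.734  0.17  -0.003] [370. 297.]
optic_case 0.7 [ 0.764 -0.184 -0.   ] [244. 248.]
optic_case 0.67 [ 0.625  0.021 -0.003] [336. 238.]
side 48.03073617074306 317.69188609875954 196.3731255503873 [ 0.437 -0.91   1.107]
card_center 0.94 [ 0.513 -0.514  0.005] [328. 347.]
card_center 0.91 [ 0.729 -0.397  0.008] [400. 291.]
card_center 0.87 [ 0.547 -0.349  0.004] [330. 286.]
lifter_grip 0.89 [ 0.341 -0.149  0.044] [248. 228.]
lifter_grip 0.61 [ 0.449 -0.159  0.062] [285. 222.]
bay 0.56 [ 0.547 -0.349 -0.002] [330. 287.]
plate 0.73 [ 0.624  0.018 -0.003] [334. 182.]
vice 0.94 [ 0.539  0.343 -0.001] [295. 119.]
vice 0.34 [ 0.546 -0.353  0.001] [330. 288.]
power_brick 0.88 [0.472 0.163 0.002] [282. 155.]
screw_jar 0.64 [0.733 0.172 0.001] [357. 144.]
screw_jar 0.58 [ 0.544 -0.349  0.003] [329. 286.]
optic_case 0.63 [ 0.761 -0.188  0.003] [392. 227.]
```

View pics/scene0.png

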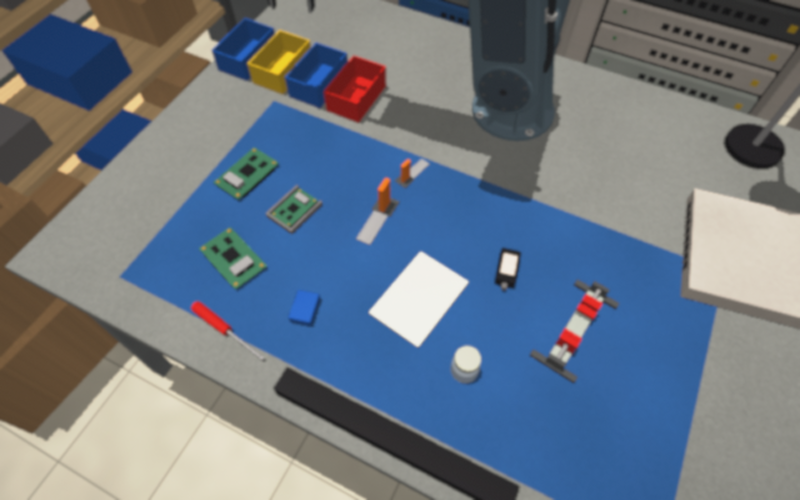

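View pics/side0.png

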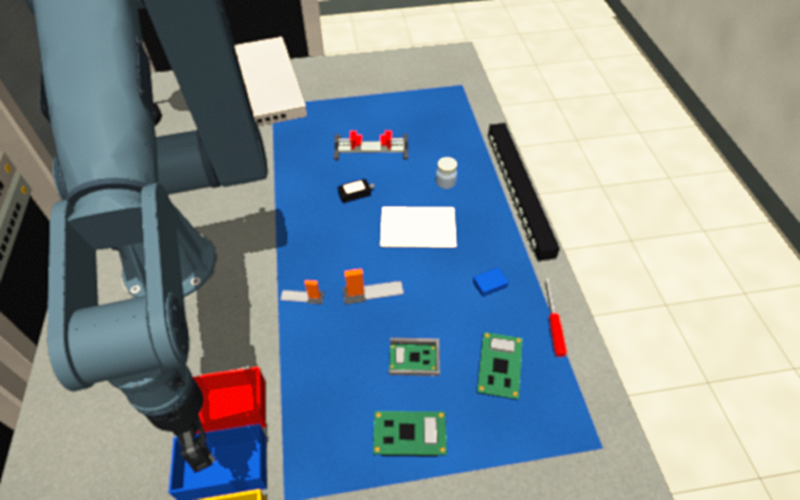

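```bash
python3 -m pendant '[[[25,38,30,0,85],[30,40,30,0,85],[30,40,20,0,85],[35,40,20,0,85],[35,40,20,0,85],[35,40,10,0,85],[40,35,0,0,85],[20,10,0,0,85]]]'
python3 - <<'E'
from h import *
o=monitor.get_obs(); print(o["eef_pos"],rot(o["eef_rot"]).as_matrix().round(2))
c=imaging.camera("wrist"); save("w1.png",c["img"],1.25); print(np.round(c["origin"],3),c["vfov"],c["cx"],c["cy"])
for t in ["card_center","lifter_grip","bay"]:
    for d in spotter.tip_of("wrist",t)[:4]: print(t,round(d["confidence"],2),world(c,d["at"]).round(4))
E
```

```text
time_s: 1.9
eef_pos: [0.4253, -0.263, 0.3283]
eef_rot: [0.0, 0.988, 0.154, 0.001]
wrist_force: [-0.4, -0.4, 0.4]
opening: 0.998
[ 0.4253495  -0.26299971  0.32831193] [[ 0.95  0.3   0.  ]
 [ 0.3  -0.95 -0.  ]
 [ 0.    0.   -1.  ]]
[ 0.501 -0.238  0.505] 65.70646984690485 323.48462707698565 201.63012394824526
card_center 0.98 [ 0.5443 -0.3506  0.0084]
card_center 0.97 [ 0.7261 -0.397   0.0087]
card_center 0.83 [ 0.5097 -0.512   0.0053]
lifter_grip 0.96 [ 0.3416 -0.1545  0.0408]
lifter_grip 0.88 [ 0.4444 -0.163   0.0621]
```

View pics/w1.png

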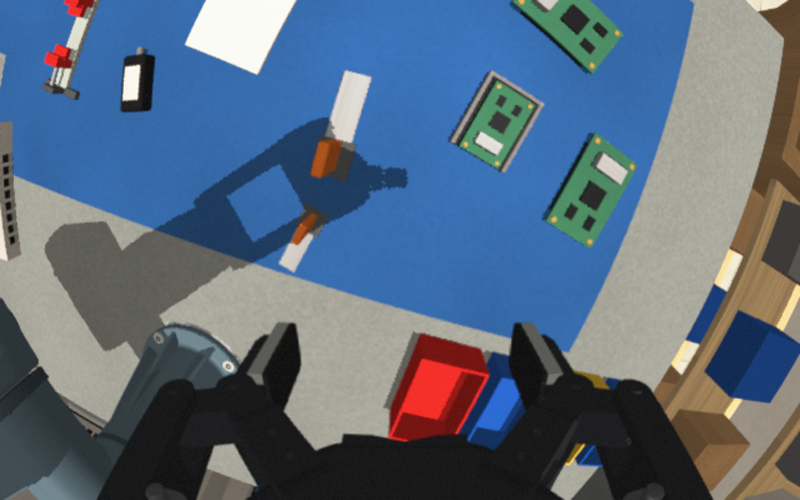

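```bash
cat >> h.py <<'E'
def topdown(c,x0,x1,y0,y1,z,s=2000):
    "metric view at height z: column=(y1-y)*s, row=(x1-x)*s (x up, y left)"
    X,Y=np.meshgrid(np.arange(x1,x0,-1/s),np.arange(y1,y0,-1/s),indexing="ij")
    v=rot(c["orientation"]).inv().apply(np.stack([X,Y,0*X+z],-1).reshape(-1,3)-c["origin"])
    f=200/np.tan(np.radians(c["vfov"]/2)); r=np.hypot(v[:,0],v[:,1]); k=f*np.arctan2(r,v[:,2])/r
    m=(v[:,:2]*k[:,None]+[c["cx"],c["cy"]]).astype(np.float32).reshape(*X.shape,2)
    return cv2.remap(c["img"],m[...,0],m[...,1],cv2.INTER_LINEAR)
def rects(mask,x1,y1,s=2000,n=1):
    mask=cv2.morphologyEx(mask.astype(np.uint8),cv2.MORPH_CLOSE,np.ones((9,9)))
    mask=cv2.morphologyEx(mask,cv2.MORPH_OPEN,np.ones((9,9)))
    cs=sorted(cv2.findContours(mask,cv2.RETR_EXTERNAL,cv2.CHAIN_APPROX_NONE)[0],key=cv2.contourArea)[::-1][:n]
    out=[]
    for k in cs:
        b=cv2.boxPoints(cv2.minAreaRect(k)); w=np.c_[x1-b[:,1]/s,y1-b[:,0]/s]
        e=[w[1]-w[0],w[2]-w[1]]; e.sort(key=lambda a:-np.hypot(*a))
        a=np.degrees(np.arctan2(e[0][1],e[0][0])); a=(a+90)%180-90
        out.append((w.mean(0).round(4),[round(np.hypot(*i)*1e3,1) for i in e],round(a,1)))
    return out
E
python3 - <<'E'
from h import *
c=imaging.camera("wrist")
im=topdown(c,.38,.64,-.42,-.1,.01)
h=cv2.cvtColor(im,cv2.COLOR_RGB2HSV); H,S,V=[h[...,i].astype(int) for i in range(3)]
print("green",rects((H>40)&(H<90)&(S>60),.64,-.1))
print("grey/all nonblue",rects((S<90)|((H>40)&(H<90)),.64,-.1,n=3))
im0=topdown(c,.38,.64,-.42,-.1,.002); h=cv2.cvtColor(im0,cv2.COLOR_RGB2HSV)
print("steel",rects((h[...,1]<60)&(h[...,2]>90),.64,-.1,n=3))
save("td1.png",im)
E
```

```text
green [(array([ 0.546 , -0.3493], dtype=float32), [np.float32(101.1), np.float32(63.1)], np.float32(-11.1))]
grey/all nonblue [(array([ 0.5501, -0.3485], dtype=float32), [np.float32(109.7), np.float32(84.8)], np.float32(-10.9)), (array([ 0.484 , -0.1625], dtype=float32), [np.float32(138.0), np.float32(47.0)], np.float32(0.0))]
steel [(array([ 0.5039, -0.1631], dtype=float32), [np.float32(99.3), np.float32(42.0)], np.float32(0.5)), (array([ 0.5508, -0.3501], dtype=float32), [np.float32(110.5), np.float32(85.1)], np.float32(-10.9)), (array([ 0.5188, -0.3476], dtype=float32), [np.float32(37.9), np.float32(18.9)], np.float32(78.7))]
```

View pics/td1.png

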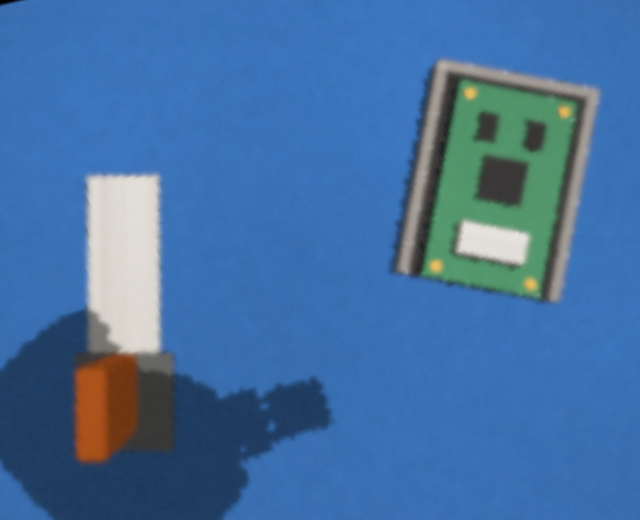

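```bash
python3 -m pendant '[[[9,50,-50,-8.7,85],[9,51,-50,-8.7,85],[0,0,-60,0,85],[0,0,-57,0,85],[0,0,-30,0,85],[0,0,-30,0,85],[0,0,0,0,85]]]'
python3 - <<'E'
from h import *
o=monitor.get_obs(); print(o["q"],rot(o["eef_rot"]).as_matrix().round(3)[:2,:2])
c=imaging.camera("wrist"); s=imaging.camera("scene")
for n,c in (("wrist",c),("scene",s)):
    for t in ["plate","vice"]:
        for d in spotter.tip_of(n,t)[:2]: print(n,t,round(d["confidence"],2),world(c,d["at"]).round(4))
c=s; f=200/np.tan(np.radians(c["vfov"]/2))
def pl(x0,x1,y0,y1,z,s=2000):
    X,Y=np.meshgrid(np.arange(x1,x0,-1/s),np.arange(y1,y0,-1/s),indexing="ij")
    v=rot(c["orientation"]).inv().apply(np.stack([X,Y,0*X+z],-1).reshape(-1,3)-c["origin"])
    m=(f*v[:,:2]/v[:,2:]+[c["cx"],c["cy"]]).astype(np.float32).reshape(*X.shape,2)
    return cv2.remap(c["img"],m[...,0],m[...,1],cv2.INTER_LINEAR)
h=cv2.cvtColor(pl(.48,.77,-.12,.15,.008),cv2.COLOR_RGB2HSV); print("plate",rects((h[...,1]<60)&(h[...,2]>150),.77,.15))
h=cv2.cvtColor(pl(.4,.7,.25,.45,.012),cv2.COLOR_RGB2HSV); print("vice",rects((h[...,1]<110),.7,.45))
h=cv2.cvtColor(pl(.4,.7,.25,.45,.05),cv2.COLOR_RGB2HSV); print("jaws",rects((h[...,1]>150)&((h[...,0]<12)|(h[...,0]>170)),.7,.45,n=2))
E
```

```text
time_s: 3.02
eef_pos: [0.4369, -0.1767, 0.0615]
eef_rot: [-0.002, 1.0, 0.001, -0.002]
wrist_force: [0.6, 0.7, -0.2]
opening: 0.998
[-6.36709340e-01  1.31648817e-01  1.96906459e+00 -1.85044872e-04
  1.04623507e+00  9.32892397e-01] [[ 1.     0.001]
 [ 0.001 -1.   ]]
scene plate 0.67 [ 0.6275  0.018  -0.0058]
scene vice 0.63 [0.5483 0.3438 0.0019]
plate [(array([0.6284, 0.0199], dtype=float32), [np.float32(194.5), np.float32(134.1)], np.float32(-10.0))]
vice [(array([0.6243, 0.3303], dtype=float32), [np.float32(99.9), np.float32(65.1)], np.float32(81.0))]
jaws [(array([0.5111, 0.3485], dtype=float32), [np.float32(43.3), np.float32(37.8)], np.float32(-8.4)), (array([0.6017, 0.3341], dtype=float32), [np.float32(37.5), np.float32(35.8)], np.float32(80.9))]
```

```bash
python3 -m pendant '[[[6,15,-10,0,85],[0,0,0,0,60],[0,0,0,0,0],[0,0,0,0,0],[0,0,0,0,0],[0,0,0,0,0]]]'; python3 -m pendant '[[[0,0,0,0,0],[0,0,0,0,0],[0,0,30,0,0],[0,0,40,0,0]]]'
```

```text
time_s: 4.08
eef_pos: [0.4455, -0.1621, 0.0538]
eef_rot: [-0.0, 1.0, 0.001, 0.0]
wrist_force: [-1.5, 1.7, 4.0]
opening: 0.131
time_s: 4.58
eef_pos: [0.444, -0.1613, 0.1225]
eef_rot: [-0.001, 1.0, 0.001, -0.002]
wrist_force: [0.8, -0.2, -2.0]
opening: 0.131
```

```bash
python3 -m pendant '[[[-20,-38,0,-3,0],[-20,-38,0,-3,0],[-20,-38,0,-3,0],[-20,-38,0,-2,0],[0,0,-20,0,0],[0,0,0,0,0]]]'
python3 - <<'E'
from h import *
o=monitor.get_obs(); M=rot(o["eef_rot"]).as_matrix(); print(np.degrees(np.arctan2(M[1,0],M[0,0])),o["eef_pos"])
c=imaging.camera("wrist"); z=o["eef_pos"][2]-.0535+.002
im=topdown(c,.30,.64,-.46,-.22,z); save("td2.png",im)
h=cv2.cvtColor(im,cv2.COLOR_RGB2HSV); print("steel",rects((h[...,1]<60)&(h[...,2]>110),.64,-.22,n=3))
im=topdown(c,.45,.64,-.46,-.22,.01); h=cv2.cvtColor(im,cv2.COLOR_RGB2HSV); H,S=h[...,0],h[...,1]
print("green",rects((H>40)&(H<90)&(S>60),.64,-.22)); print("bay",rects((S<90)|((H>40)&(H<90)),.64,-.22))
E
```

```text
time_s: 5.32
eef_pos: [0.3638, -0.3129, 0.1015]
eef_rot: [-0.002, 0.995, -0.095, -0.002]
wrist_force: [0.1, 0.9, -2.5]
opening: 0.124
-10.896138411094448 [ 0.36380393 -0.31290787  0.10145635]
steel [(array([ 0.4192, -0.3221], dtype=float32), [np.float32(103.9), np.float32(41.7)], np.float32(-6.7)), (array([ 0.5094, -0.3423], dtype=float32), [np.float32(30.5), np.float32(14.7)], np.float32(79.4)), (array([ 0.5115, -0.3072], dtype=float32), [np.float32(29.1), np.float32(5.3)], np.float32(-10.6))]
green [(array([ 0.5143, -0.3435], dtype=float32), [np.float32(61.6), np.float32(38.7)], np.float32(79.5))]
bay [(array([ 0.5642, -0.3398], dtype=float32), [np.float32(239.5), np.float32(151.5)], np.float32(-90.0))]
```

View pics/td2.png

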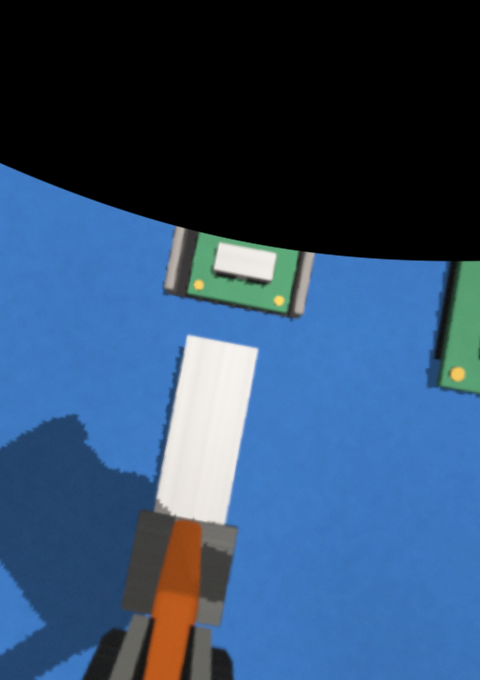

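```bash
python3 -m pendant '[[[0,-1,-25,0,0],[0,-1,-21,0,0],[0,0,0,0,0],[0,0,0,0,0]]]'
```

```text
time_s: 5.88
eef_pos: [0.366, -0.3163, 0.0584]
eef_rot: [0.0, 0.996, -0.094, 0.0]
wrist_force: [-0.4, -0.7, -2.2]
opening: 0.127
```

```bash
python3 -m pendant '[[[0,0,-3,0,0],[0,0,0,0,0],[0,0,0,0,0]]]'
```

```text
time_s: 6.25
eef_pos: [0.3655, -0.3162, 0.0547]
eef_rot: [0.0, 0.996, -0.094, 0.0]
wrist_force: [-0.2, 0.2, -1.2]
opening: 0.125
```

```bash
python3 -m pendant '[[[10,-1,0,0,0],[15,-3,0,0,0],[15,-3,0,0,0],[15,-3,0,0,0],[15,-3,0,0,0],[15,-3,0,0,0],[12,-2,0,0,0],[0,0,0,0,0]]]'
python3 - <<'E'
from h import *
for n in ("side","scene"):
    c=imaging.camera(n)
    for d in spotter.tip_of(n,"card_center")[:3]: print(n,round(d["confidence"],2),world(c,d["at"]).round(4))
    if n=="side": u=pix(c,[.53,-.34,.03]).astype(int); save("s3.png",c["img"][u[1]-60:u[1]+60,u[0]-80:u[0]+80],5)
E
```

```text
time_s: 7.25
eef_pos: [0.4632, -0.3342, 0.0544]
eef_rot: [0.0, 0.996, -0.094, 0.0]
wrist_force: [-0.6, 0.9, -1.8]
opening: 0.124
side 0.8 [ 0.51   -0.5114  0.0045]
side 0.78 [ 0.727  -0.398   0.0067]
side 0.6 [ 0.5471 -0.3501  0.0031]
scene 0.81 [ 0.5427 -0.3495  0.0027]
scene 0.76 [ 0.7286 -0.3971  0.0054]
scene 0.66 [ 0.5122 -0.5118  0.0089]
```

View pics/s3.png

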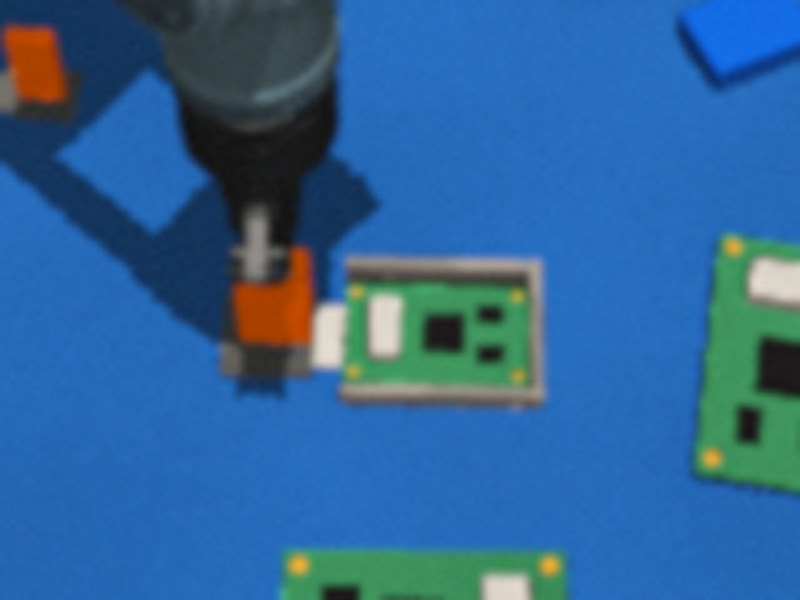

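```bash
python3 -m pendant '[[[6,-1,0,0,0],[6,-1,0,0,0],[0,0,5,0,0],[0,0,10,0,0],[0,0,15,0,0],[0,0,20,0,0],[0,0,20,0,0],[0,0,0,0,0]]]'
python3 - <<'E'
from h import *
for n in ("side","scene"):
    c=imaging.camera(n)
    for d in spotter.tip_of(n,"card_center")[:3]: print(n,round(d["confidence"],2),world(c,d["at"]).round(4))
    if n=="side": u=pix(c,[.53,-.34,.06]).astype(int); save("s4.png",c["img"][u[1]-60:u[1]+60,u[0]-80:u[0]+80],5)
E
```

```text
time_s: 8.45
eef_pos: [0.4756, -0.3374, 0.1274]
eef_rot: [0.002, 0.996, -0.094, 0.002]
wrist_force: [0.1, 0.2, -3.9]
opening: 0.127
side 0.85 [ 0.511  -0.5139  0.0067]
side 0.74 [ 0.5448 -0.3534  0.0721]
side 0.63 [ 0.7251 -0.3972  0.0117]
scene 0.95 [ 0.5446 -0.3525  0.0671]
scene 0.67 [ 0.5095 -0.5117  0.0046]
scene 0.58 [ 0.7289 -0.3961  0.0057]
```

View pics/s4.png

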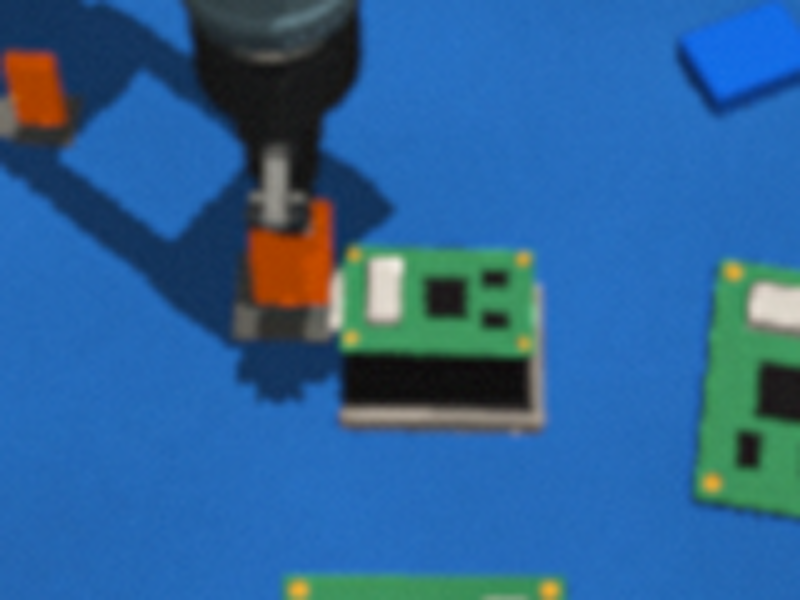

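```bash
python3 -m pendant '[[[5,4,0,5,0],[9,7,0,9,0],[10,7,0,9,0],[10,7,0,9,0],[10,7,0,9,0],[10,7,0,9,0],[10,7,0,9,0],[9,6,0,9,0]]]';python3 -m pendant '[[[8,6,0,9,0],[5,4,0,8,0],[3,2,0,5,0],[0,0,-10,0,0],[0,0,-15,0,0],[0,0,-15,0,0],[0,0,-10,0,0],[0,0,0,0,0]]]'
python3 - <<'E'
from h import *
o=monitor.get_obs(); M=rot(o["eef_rot"]).as_matrix(); print(np.degrees(np.arctan2(M[1,0],M[0,0])),o["eef_pos"],o["wrist_force"])
E
```

```text
time_s: 9.65
eef_pos: [0.5471, -0.2833, 0.1231]
eef_rot: [-0.001, 0.877, 0.481, -0.0]
wrist_force: [-0.4, 0.5, -3.2]
opening: 0.128
time_s: 10.65
eef_pos: [0.5625, -0.2715, 0.0729]
eef_rot: [-0.001, 0.771, 0.637, -0.0]
wrist_force: [0.3, 0.5, -2.8]
opening: 0.132
79.15399529505133 [ 0.56247253 -0.27152422  0.07288657] [ 0.31013727  0.47540942 -2.78297799]
```

```bash
python3 -m pendant '[[[0,0,-7,0,0],[0,0,0,0,0],[-1,-4,0,0,0],[-1,-4,0,0,0],[-1,-4,0,0,0],[0,0,0,0,0]]]'
python3 -m pendant '[[[-1,-4,0,0,0],[-1,-4,0,0,0],[0,-4,0,0,0],[0,0,0,0,0]]]'
python3 - <<'E'
from h import *
for n in ("side","scene"):
    c=imaging.camera(n)
    for d in spotter.tip_of(n,"card_center")[:3]: print(n,round(d["confidence"],2),world(c,d["at"]).round(4))
    for d in spotter.tip_of(n,"lifter_grip")[:3]: print(n,round(d["confidence"],2),world(c,d["at"]).round(4))
    u=pix(c,[.57,-.22,.04]).astype(int); save(n+"5.png",c["img"][u[1]-50:u[1]+50,u[0]-65:u[0]+65],3)
a=cv2.imread("pics/side5.png"); b=cv2.imread("pics/scene5.png"); cv2.imwrite("pics/both5.png",np.hstack([a,b]))
E
```

```text
time_s: 11.4
eef_pos: [0.5608, -0.2835, 0.0679]
eef_rot: [-0.0, 0.771, 0.637, 0.001]
wrist_force: [1.9, 6.4, 0.5]
opening: 0.128
time_s: 11.9
eef_pos: [0.5583, -0.2959, 0.0674]
eef_rot: [-0.0, 0.771, 0.637, 0.0]
wrist_force: [0.4, 5.3, -1.3]
opening: 0.123
side 0.86 [ 0.5092 -0.5134  0.0108]
side 0.82 [ 0.34   -0.1534  0.0481]
side 0.81 [ 0.557  -0.2881  0.0737]
scene 0.95 [ 0.727  -0.3954  0.0083]
scene 0.93 [ 0.5732 -0.2071  0.0291]
scene 0.76 [ 0.5114 -0.5119  0.008 ]
scene 0.73 [ 0.5633 -0.2898  0.0682]
scene 0.62 [ 0.3477 -0.1527  0.0433]
```

View pics/both5.png

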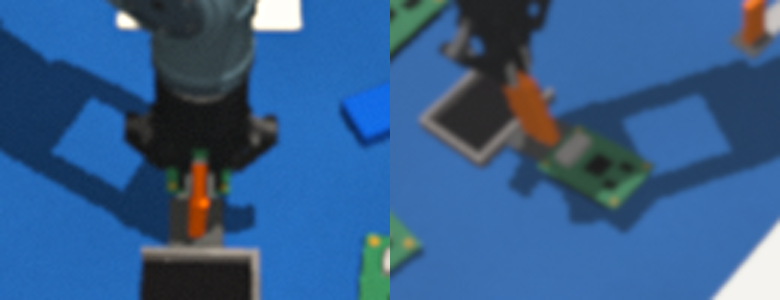

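```bash
python3 -m pendant '[[[-1,-4,0,0,0],[0,-3,0,0,0],[-1,-2,0,0,0],[0,0,0,0,0],[0,6,0,0,0],[0,0,10,0,0],[0,0,20,0,0],[0,0,20,0,0]]]'
python3 -m pendant '[[[0,0,20,0,0],[0,0,0,0,0]]]'
python3 - <<'E'
from h import *
P={}
for n in ("side","scene"):
    c=imaging.camera(n)
    for d in spotter.tip_of(n,"card_center")[:3]: print(n,round(d["confidence"],2),world(c,d["at"]).round(4))
    u=pix(c,[.57,-.22,.1]).astype(int); P[n]=c["img"][u[1]-50:u[1]+50,u[0]-65:u[0]+65]
c=imaging.camera("wrist"); save("w6.png",c["img"],1.25)
cv2.imwrite("pics/both6.png",cv2.resize(np.hstack(list(P.values()))[:,:,::-1],None,fx=3,fy=3))
E
```

```text
time_s: 13.2
eef_pos: [0.5569, -0.3003, 0.12]
eef_rot: [0.001, 0.771, 0.637, -0.0]
wrist_force: [-0.2, 0.0, -2.7]
opening: 0.122
time_s: 13.45
eef_pos: [0.5579, -0.3005, 0.1409]
eef_rot: [0.003, 0.771, 0.637, 0.001]
wrist_force: [0.5, 0.8, -3.8]
opening: 0.122
side 0.84 [ 0.7296 -0.3954  0.0069]
side 0.74 [ 0.5115 -0.5139  0.0089]
side 0.52 [ 0.5726 -0.2213  0.0922]
scene 0.66 [ 0.7306 -0.3964  0.0077]
scene 0.57 [ 0.5141 -0.513   0.006 ]
scene 0.56 [ 0.5732 -0.2172  0.0923]
```

View pics/w6.png

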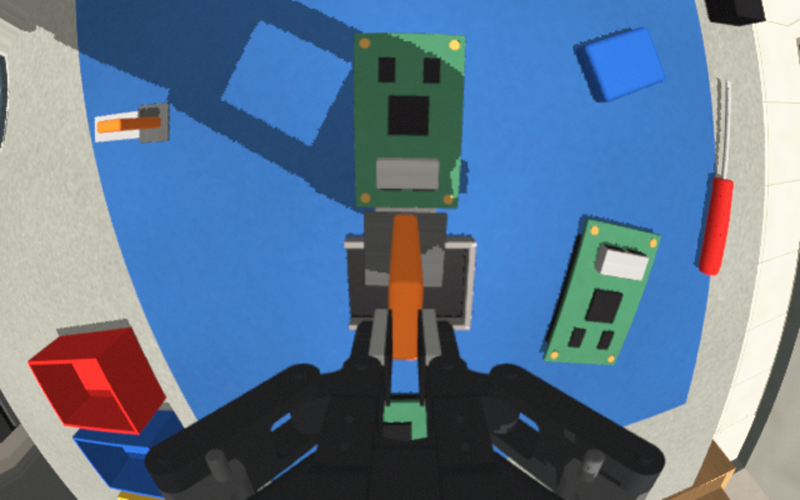

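Run:
```python
from h import *
c=imaging.camera("wrist"); im=c["img"]
h=cv2.cvtColor(im,cv2.COLOR_RGB2HSV); m=((h[...,0]>40)&(h[...,0]<90)&(h[...,1]>50)).astype(np.uint8); m[:, :270]=0; m[:,400:]=0; m[175:]=0
k=max(cv2.findContours(cv2.morphologyEx(m,cv2.MORPH_CLOSE,np.ones((7,7))),0,1)[0],key=cv2.contourArea)
q=cv2.approxPolyDP(k,8,True)[:,0]; print(q)
q=np.array(sorted(q.tolist(),key=lambda p:p[1]),float)
if len(q)==4:
    q=np.r_[sorted(q[:2].tolist()),sorted(q[2:].tolist())]
    f=200/np.tan(np.radians(c["vfov"]/2)); d=(q-[c["cx"],c["cy"]])/f; r=np.hypot(*d.T)[:,None]; n=d/r*np.tan(r)
    # card frame x forward (image up), y left ; front-left, front-right, rear-left, rear-right
    O=np.array([[50,30,0],[50,-30,0],[-50,30,0],[-50,-30,0]],float)/1e3
    ok,rv,tv=cv2.solvePnP(O,n.reshape(-1,1,2),np.eye(3),None,flags=cv2.SOLVEPNP_ITERATIVE)
    Rw=rot(c["orientation"]).as_matrix()@cv2.Rodrigues(rv)[0]; print(world(c,tv[:,0]).round(4)); print(Rw.round(3)); print("tilt",np.arccos(Rw[2,2]),"pitch up",np.arcsin(Rw[2,0]))
```

```text
[[284  27]
 [285 164]
 [364 165]
 [371  29]]
[ 0.5725 -0.2153  0.0911]
[[ 0.206 -0.979 -0.   ]
 [ 0.973  0.205 -0.107]
 [ 0.105  0.022  0.994]]
tilt 0.10731233900553044 pitch up 0.10504977131850109
```

View pics/both6.png

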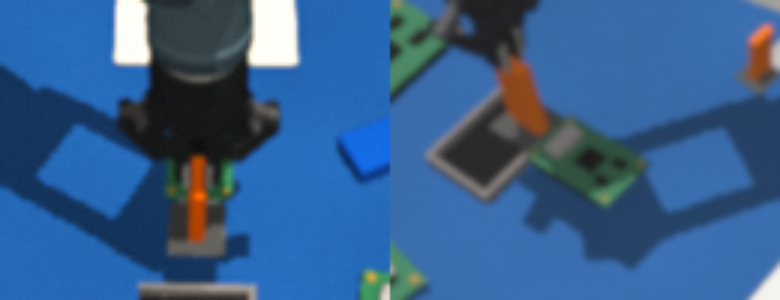

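```bash
cat >> h.py <<'E'
def cardpose():
    c=imaging.camera("wrist"); im=c["img"]
    h=cv2.cvtColor(im,cv2.COLOR_RGB2HSV); m=((h[...,0]>40)&(h[...,0]<90)&(h[...,1]>50)).astype(np.uint8); m[:, :270]=0; m[:,400:]=0; m[175:]=0
    k=max(cv2.findContours(cv2.morphologyEx(m,cv2.MORPH_CLOSE,np.ones((7,7))),0,1)[0],key=cv2.contourArea)
    q=cv2.approxPolyDP(k,8,True)[:,0]
    if len(q)!=4: print(q); return
    q=np.array(sorted(q.tolist(),key=lambda p:p[1]),float); q=np.r_[sorted(q[:2].tolist()),sorted(q[2:].tolist())]
    f=200/np.tan(np.radians(c["vfov"]/2)); d=(q-[c["cx"],c["cy"]])/f; r=np.hypot(*d.T)[:,None]; n=d/r*np.tan(r)
    O=np.array([[50,30,0],[50,-30,0],[-50,30,0],[-50,-30,0]],float)/1e3
    ok,rv,tv=cv2.solvePnP(O,n.reshape(-1,1,2),np.eye(3),None)
    Rw=rot(c["orientation"]).as_matrix()@cv2.Rodrigues(rv)[0]; o=monitor.get_obs()
    print("top mid",world(c,tv[:,0]).round(4),"rel tcp",(world(c,tv[:,0])-o["eef_pos"]).round(4),"pitch up",np.arcsin(Rw[2,0]).round(3),"roll",np.arcsin(Rw[2,1]).round(3),"yaw",np.degrees(np.arctan2(Rw[1,0],Rw[0,0])).round(1))
E
python3 -c "from h import *;cardpose()"; python3 -m pendant '[[[0,0,0,0,0],[0,0,0,0,0],[0,0,0,0,0],[0,0,0,0,0]]]'>/dev/null;python3 -c "from h import *;cardpose()"
```

```text
top mid [ 0.5725 -0.2154  0.0912] rel tcp [ 0.0167  0.0833 -0.0452] pitch up 0.105 roll 0.022 yaw 78.0
top mid [ 0.5732 -0.2159  0.0923] rel tcp [ 0.0168  0.0832 -0.0452] pitch up 0.104 roll 0.02 yaw 78.1
```

```bash
python3 -m pendant '[[[1,8,-20,0,0],[0,0,-20,0,0],[0,0,-20,0,0],[0,0,-12,0,0],[0,0,0,0,0],[-1,-6,0,0,0],[0,0,0,0,0]]]';python3 -c "from h import *;cardpose()"; python3 -m pendant '[[[-1,-5,0,0,0],[-1,-5,0,0,0],[-1,-5,0,0,0],[0,0,0,0,0]]]';python3 -c "from h import *;cardpose()"
```

```text
time_s: 15.22
eef_pos: [0.5593, -0.2994, 0.0716]
eef_rot: [0.004, 0.771, 0.637, 0.001]
wrist_force: [-6.3, 6.6, 29.8]
opening: 0.123
top mid [ 0.5722 -0.2102  0.0343] rel tcp [ 0.0129  0.0889 -0.0373] pitch up 0.168 roll 0.027 yaw 78.5
time_s: 15.78
eef_pos: [0.5572, -0.3149, 0.0719]
eef_rot: [0.005, 0.771, 0.637, 0.001]
wrist_force: [-2.2, 4.8, 27.0]
opening: 0.12
top mid [ 0.5725 -0.2178  0.0461] rel tcp [ 0.0153  0.097  -0.0259] pitch up 0.294 roll 0.016 yaw 78.3
```

```bash
python3 -m pendant '[[[0,0,6,0,0],[0,0,10,0,0],[0,0,20,0,0],[0,0,20,0,0],[0,0,0,0,0]]]';python3 -c "from h import *;cardpose()"
```

```text
time_s: 16.45
eef_pos: [0.555, -0.3133, 0.1245]
eef_rot: [0.003, 0.771, 0.637, 0.0]
wrist_force: [0.5, 0.3, -3.2]
opening: 0.123
top mid [ 0.569  -0.2223  0.0904] rel tcp [ 0.0149  0.0905 -0.0326] pitch up 0.208 roll 0.053 yaw 77.8
```

```bash
python3 -m pendant '[[[0,0,-20,0,0],[0,0,-20,0,0],[0,0,-11,0,0],[0,0,0,0,0],[-1,-5,0,0,0],[-1,-5,0,0,0],[0,0,0,0,0]]]';python3 -c "from h import *;cardpose()"
```

```text
time_s: 17.38
eef_pos: [0.551, -0.3223, 0.0695]
eef_rot: [-0.0, 0.771, 0.637, -0.0]
wrist_force: [0.7, -0.1, -0.4]
opening: 0.122
top mid [ 0.565  -0.2308  0.0361] rel tcp [ 0.0139  0.0912 -0.0334] pitch up 0.203 roll 0.08 yaw 77.6
```

```bash
python3 -m pendant '[[[0,0,-4,0,0],[0,0,-3,0,0],[0,0,0,0,0]]]';python3 -c "from h import *;cardpose()"
```

```text
time_s: 17.8
eef_pos: [0.5535, -0.3255, 0.069]
eef_rot: [0.004, 0.771, 0.637, -0.0]
wrist_force: [-5.8, -0.4, 25.8]
opening: 0.123
top mid [ 0.5656 -0.2312  0.0368] rel tcp [ 0.0121  0.0942 -0.0321] pitch up 0.195 roll 0.119 yaw 77.6
```

```bash
python3 -m pendant '[[[0,0,10,0,0],[2,10,10,0,0],[2,12,0,0,0],[0,0,-7,0,0],[0,0,-8,0,0],[0,0,0,0,0]]]';python3 -c "from h import *;cardpose()"
```

```text
time_s: 18.6
eef_pos: [0.5543, -0.2994, 0.0665]
eef_rot: [-0.002, 0.771, 0.637, -0.0]
wrist_force: [-0.1, -0.9, -3.1]
opening: 0.123
top mid [ 0.5675 -0.2074  0.0332] rel tcp [ 0.0127  0.0924 -0.0341] pitch up 0.204 roll 0.033 yaw 77.7
```

```bash
python3 -m pendant '[[[-1,-5,0,0,0],[-1,-5,1,0,0],[-1,-5,1,0,0],[-1,-5,1,0,0],[0,0,0,0,0]]]';python3 -c "from h import *;cardpose()"
```

```text
time_s: 19.27
eef_pos: [0.5513, -0.3193, 0.0715]
eef_rot: [-0.001, 0.771, 0.637, 0.001]
wrist_force: [0.5, 6.5, -2.2]
opening: 0.12
top mid [ 0.5652 -0.219   0.0393] rel tcp [ 0.0139  0.1001 -0.0322] pitch up 0.396 roll 0.081 yaw 77.1
```

```bash
python3 -m pendant '[[[0,4,6,0,0],[0,4,12,0,0],[0,0,20,0,0],[0,0,20,0,0],[0,0,0,0,0]]]';python3 -c "from h import *;cardpose()"
```

```text
time_s: 19.95
eef_pos: [0.5531, -0.3137, 0.1331]
eef_rot: [0.003, 0.771, 0.637, 0.0]
wrist_force: [-0.5, -0.5, -3.8]
opening: 0.118
top mid [ 0.567  -0.2209  0.0991] rel tcp [ 0.0148  0.092  -0.0322] pitch up 0.161 roll 0.001 yaw 78.7
```

```bash
cat >> h.py <<'E'
def holepose(save_as=None):
    c=imaging.camera("wrist"); im=c["img"]; h=cv2.cvtColor(im,cv2.COLOR_RGB2HSV).astype(int)
    m=((h[...,0]>14)&(h[...,0]<32)&(h[...,1]>90)&(h[...,2]>60)).astype(np.uint8); m[:,:270]=0; m[:,400:]=0; m[175:]=0
    n,l,st,ce=cv2.connectedComponentsWithStats(m); 
    idx=[i for i in range(1,n) if st[i,4]>8]; idx=sorted(idx,key=lambda i:-st[i,4])[:4]; q=ce[idx]
    if save_as: save(save_as,im[:200,240:430],4)
    if len(q)<4: print(st[idx],q); return
    q=np.array(sorted(q.tolist(),key=lambda p:p[1])); q=np.r_[sorted(q[:2].tolist()),sorted(q[2:].tolist())]
    f=200/np.tan(np.radians(c["vfov"]/2)); d=(q-[c["cx"],c["cy"]])/f; r=np.hypot(*d.T)[:,None]; nn=d/r*np.tan(r)
    O=np.array([[44,24,0],[44,-24,0],[-44,24,0],[-44,-24,0]],float)/1e3
    ok,rv,tv=cv2.solvePnP(O,nn.reshape(-1,1,2),np.eye(3),None)
    Rw=rot(c["orientation"]).as_matrix()@cv2.Rodrigues(rv)[0]; o=monitor.get_obs()
    print(q.round(1).tolist(),"rel tcp",(world(c,tv[:,0])-o["eef_pos"]).round(4),"pitch up",np.arcsin(Rw[2,0]).round(3),"roll",np.arcsin(Rw[2,1]).round(3))
E
python3 -c "
from h import *
holepose();holepose('w7.png');cardpose()"
```

```text
[[280.1, 18.3], [358.0, 18.8], [284.0, 147.7], [352.6, 147.1]] rel tcp [ 0.0143  0.0909 -0.0266] pitch up 0.229 roll 0.045
[[280.1, 18.0], [358.0, 18.1], [284.1, 147.4], [352.7, 146.9]] rel tcp [ 0.014   0.0914 -0.0267] pitch up 0.228 roll 0.034
top mid [ 0.5643 -0.2193  0.096 ] rel tcp [ 0.0135  0.0923 -0.0326] pitch up 0.198 roll 0.011 yaw 78.6
```

```bash
python3 -m pendant '[[[3,14,-20,0,0],[0,2,-20,0,0],[0,0,-15,0,0],[0,0,-9,0,0],[0,0,0,0,0],[-1,-5,0,0,0],[-1,-5,1,0,0],[-1,-5,1,0,0]]]'; python3 -m pendant '[[[-1,-5,1,0,0],[-1,-5,1,0,0],[-1,-5,1,0,0],[0,0,0,0,0]]]';python3 -c "from h import *;holepose()"; python3 -m pendant '[[[0,4,4,0,0],[0,4,10,0,0],[0,0,20,0,0],[0,0,20,0,0],[0,0,0,0,0]]]';python3 -c "from h import *;holepose();holepose()"
```

```text
time_s: 21.15
eef_pos: [0.5514, -0.3106, 0.0676]
eef_rot: [-0.0, 0.771, 0.637, 0.001]
wrist_force: [0.7, 4.6, -4.9]
opening: 0.122
time_s: 21.65
eef_pos: [0.5483, -0.326, 0.0707]
eef_rot: [-0.0, 0.771, 0.637, 0.0]
wrist_force: [0.2, 4.8, -1.9]
opening: 0.124
[[278 119   9   8  55]
 [353 120   8   8  53]] [[282.14545455 122.83636364]
 [356.43396226 123.54716981]]
time_s: 22.32
eef_pos: [0.5502, -0.3197, 0.1282]
eef_rot: [0.003, 0.771, 0.637, 0.0]
wrist_force: [0.7, 0.1, -2.8]
opening: 0.126
[[287.6, 8.2], [367.5, 11.0], [287.9, 139.5], [357.6, 141.4]] rel tcp [ 0.0194  0.0948 -0.0222] pitch up 0.263 roll 0.012
[[287.3, 8.3], [367.1, 11.2], [287.5, 139.7], [357.6, 141.5]] rel tcp [ 0.019   0.0949 -0.0227] pitch up 0.26 roll 0.017
```

```bash
python3 -m pendant '[[[0,8,0,0,0],[0,15,0,-4,0],[1,20,0,-8,0],[1,22,0,-9,0],[1,22,0,-9,0],[1,22,0,-9,0],[1,22,0,-9,0],[1,22,0,-9,0]]]'; python3 -m pendant '[[[2,22,0,-9,0],[2,22,0,-9,0],[2,22,0,-8,0],[2,22,0,-6,0],[2,22,0,0,0],[2,22,0,0,0],[1,20,0,0,0],[1,15,0,0,0]]]'; python3 -m pendant '[[[0,15,-5,0,0],[0,10,-5,0,0],[0,4,0,0,0],[0,0,0,0,0]]]';python3 -c "
from h import *;holepose('w8.png');o=monitor.get_obs(); M=rot(o['eef_rot']).as_matrix(); print(np.degrees(np.arctan2(M[1,0],M[0,0])))
for n in ('side','scene'):
    c=imaging.camera(n)
    for t in ('plate','card_center'):
      for d in spotter.tip_of(n,t)[:3]: print(n,t,round(d['confidence'],2),world(c,d['at']).round(4))"
```

```text
time_s: 23.42
eef_pos: [0.5535, -0.1634, 0.1234]
eef_rot: [-0.001, 0.982, 0.19, -0.001]
wrist_force: [0.9, 0.2, -3.4]
opening: 0.12
time_s: 24.42
eef_pos: [0.5678, 0.0033, 0.1239]
eef_rot: [-0.0, 0.996, -0.085, -0.001]
wrist_force: [-0.4, -0.4, -3.7]
opening: 0.124
time_s: 24.92
eef_pos: [0.5684, 0.0309, 0.1144]
eef_rot: [0.0, 0.996, -0.086, -0.0]
wrist_force: [1.0, -0.0, -3.2]
opening: 0.125
[[287.4, 7.7], [367.5, 10.7], [287.5, 139.1], [357.5, 141.3]] rel tcp [ 0.0949 -0.0171 -0.0236] pitch up 0.27 roll 0.007
-9.831756938366805
side plate 0.83 [0.6267 0.018  0.0012]
side card_center 0.91 [0.661  0.0104 0.0856]
side card_center 0.81 [ 0.7292 -0.3996  0.0089]
side card_center 0.77 [ 0.5124 -0.514   0.0059]
scene plate 0.7 [ 0.6246  0.0186 -0.0068]
scene card_center 0.96 [ 0.7286 -0.3957  0.0072]
scene card_center 0.94 [0.6608 0.0122 0.0853]
scene card_center 0.57 [ 0.5138 -0.5121  0.0042]
```

```bash
python3 -m pendant '[[[0,0,-15,0,0],[0,0,-20,0,0],[0,0,-10,0,0],[0,0,-3,0,0],[0,0,-3,0,0],[0,0,0,0,0]]]'; python3 -c "from h import *;holepose()"; python3 -m pendant '[[[0,0,-3,0,0],[0,0,-2,0,0],[0,0,0,0,0]]]';python3 -c "from h import *;holepose()"
```

```text
time_s: 26.02
eef_pos: [0.5692, 0.0309, 0.0644]
eef_rot: [-0.0, 0.996, -0.086, 0.001]
wrist_force: [0.1, -0.3, 0.5]
opening: 0.124
[[288.0, 8.9], [367.6, 12.0], [288.2, 140.1], [357.7, 142.2]] rel tcp [ 0.0946 -0.0176 -0.024 ] pitch up 0.265 roll 0.011
time_s: 26.45
eef_pos: [0.5733, 0.0308, 0.0638]
eef_rot: [-0.0, 0.996, -0.086, 0.005]
wrist_force: [-2.3, 2.3, 22.3]
opening: 0.125
[[289.6, 15.6], [366.9, 18.4], [289.2, 144.6], [357.9, 146.8]] rel tcp [ 0.0917 -0.0174 -0.0275] pitch up 0.23 roll 0.005
```

```bash
python3 -m pendant '[[[4,-1,-2,0,0],[4,-1,-2,0,0],[4,0,-1,0,0],[4,-1,-1,0,0],[0,0,0,0,0]]]'; python3 -c "from h import *;holepose()"
```

```text
time_s: 27.12
eef_pos: [0.5936, 0.0265, 0.0608]
eef_rot: [0.001, 0.996, -0.086, 0.01]
wrist_force: [3.6, 0.5, 28.7]
opening: 0.123
[[288.3, 47.6], [358.1, 49.2], [287.4, 170.1], [353.4, 171.3]] rel tcp [ 0.0748 -0.0118 -0.041 ] pitch up 0.041 roll 0.012
```

```bash
python3 -m pendant '[[[0,0,2,0,0],[0,0,0,0,25],[0,0,0,0,30],[0,0,0,0,30]]]'; python3 -c "from h import *;holepose();cardpose()"; python3 -m pendant '[[[0,0,0,0,0],[0,0,0,0,0],[0,0,0,0,0],[0,0,0,0,0]]]';python3 -c "from h import *;holepose();cardpose()"
```

```text
time_s: 27.68
eef_pos: [0.5837, 0.028, 0.0538]
eef_rot: [-0.0, 0.996, -0.086, -0.001]
wrist_force: [-0.2, 0.4, -0.3]
opening: 0.349
[[287.4, 31.3], [359.1, 33.1], [285.4, 157.6], [354.4, 159.4]] rel tcp [ 0.0843 -0.0133 -0.0354] pitch up 0.003 roll -0.003
top mid [0.6686 0.0147 0.014 ] rel tcp [ 0.0848 -0.0133 -0.0398] pitch up -0.012 roll -0.037 yaw -11.7
time_s: 28.28
eef_pos: [0.5842, 0.028, 0.0542]
eef_rot: [0.0, 0.996, -0.086, -0.0]
wrist_force: [-0.3, 0.3, -1.2]
opening: 0.14
[[287.5, 32.2], [359.1, 33.9], [285.5, 158.4], [354.5, 160.1]] rel tcp [ 0.0837 -0.0132 -0.0356] pitch up 0.0 roll -0.002
top mid [0.6681 0.0147 0.0136] rel tcp [ 0.0839 -0.0132 -0.0407] pitch up 0.01 roll 0.029 yaw -11.5
```

```bash
python3 -m pendant '[[[0,0,2,0,0],[-10,2,0,0,0],[-16,3,0,0,0],[-16,3,0,0,0],[-16,3,0,0,0],[-16,3,0,0,0],[-16,3,0,0,0],[-16,3,0,0,0]]]'; python3 -m pendant '[[[-16,3,0,0,0],[-10,2,0,0,0],[0,0,0,0,0]]]'; python3 -c "
from h import *
for n in ('side','scene'):
    c=imaging.camera(n)
    for t in ('card_center','lifter_grip'):
      for d in spotter.tip_of(n,t)[:3]: print(n,t,round(d['confidence'],2),world(c,d['at']).round(4))
c=imaging.camera('wrist'); save('w9.png',c['img'],1.25)
im=topdown(c,.52,.78,-.10,.13,.018); h=cv2.cvtColor(im,cv2.COLOR_RGB2HSV); print('green',rects((h[...,0]>40)&(h[...,0]<90)&(h[...,1]>60),.78,.13))"
```

```text
time_s: 29.38
eef_pos: [0.4771, 0.0482, 0.0564]
eef_rot: [-0.0, 0.996, -0.086, -0.0]
wrist_force: [-0.6, -0.0, -1.3]
opening: 0.137
time_s: 29.75
eef_pos: [0.4517, 0.0531, 0.0565]
eef_rot: [0.0, 0.996, -0.085, -0.0]
wrist_force: [-0.9, 0.1, -1.4]
opening: 0.136
side card_center 0.83 [0.6682 0.0136 0.0114]
side card_center 0.8 [ 0.7264 -0.395   0.0098]
side card_center 0.74 [ 0.5108 -0.5154  0.0058]
side lifter_grip 0.98 [0.469  0.0491 0.0719]
side lifter_grip 0.76 [ 0.3428 -0.1545  0.0457]
scene card_center 0.82 [0.6661 0.0156 0.0112]
scene card_center 0.6 [ 0.5139 -0.5165  0.0067]
scene card_center 0.51 [0.4723 0.0501 0.0696]
scene lifter_grip 0.65 [0.4717 0.052  0.0705]
scene lifter_grip 0.58 [ 0.3487 -0.1535  0.0403]
green []
```

View pics/w9.png

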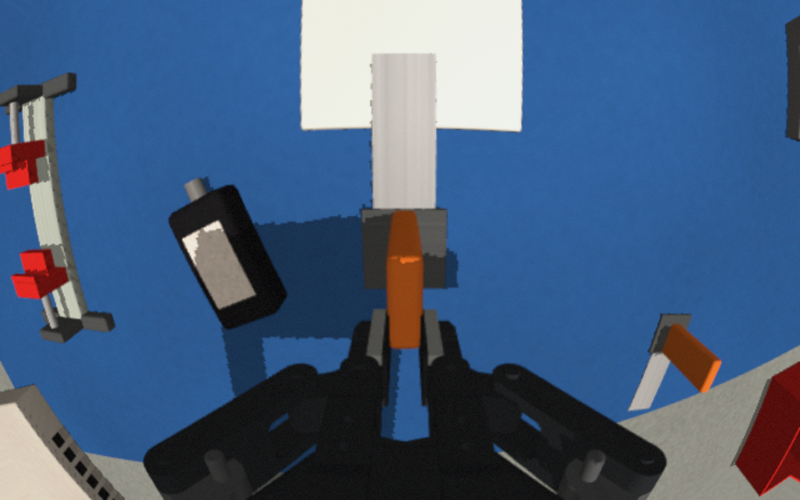

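```bash
python3 -m pendant '[[[0,0,15,0,0],[0,-15,5,0,0],[-1,-35,0,0,0],[-1,-40,0,0,0],[-1,-40,0,0,0],[-1,-40,0,0,0],[-1,-30,0,0,0],[0,0,-15,0,0]]]'; python3 -m pendant '[[[0,0,-10,0,0],[0,0,-4,0,0],[0,0,0,0,0]]]'
```

```text
time_s: 31.1
eef_pos: [0.4487, -0.1509, 0.063]
eef_rot: [0.001, 0.996, -0.087, 0.002]
wrist_force: [-0.0, 0.4, -1.2]
opening: 0.14
time_s: 31.48
eef_pos: [0.4472, -0.1462, 0.0471]
eef_rot: [-0.0, 0.996, -0.085, -0.0]
wrist_force: [0.3, 0.3, -2.4]
opening: 0.139
```

```bash
python3 -m pendant '[[[0,0,-1,0,0],[0,0,0,0,40],[0,0,0,0,85],[0,0,0,0,85],[0,0,20,0,85],[0,0,50,0,85],[0,0,60,0,85],[0,0,60,0,85]]]'; python3 -m pendant '[[[40,40,0,0,85],[40,40,0,0,85],[35,40,0,0,85],[35,40,0,0,85],[0,0,0,0,85]]]'; python3 -c "
from h import *
for n in ('side','scene'):
    c=imaging.camera(n)
    for t in ('card_center','lifter_grip'):
      for d in spotter.tip_of(n,t)[:3]: print(n,t,round(d['confidence'],2),world(c,d['at']).round(4))
c=imaging.camera('wrist'); save('w10.png',c['img'],1.25)
im=topdown(c,.54,.80,-.10,.13,.018); save('td10.png',im);h=cv2.cvtColor(im,cv2.COLOR_RGB2HSV); print('green',rects((h[...,0]>40)&(h[...,0]<90)&(h[...,1]>60),.80,.13))
im=topdown(c,.36,.62,-.25,-.05,.002); save('td10l.png',im);h=cv2.cvtColor(im,cv2.COLOR_RGB2HSV); print('blade',rects((h[...,1]<60)&(h[...,2]>110),.62,-.05))
for d in spotter.tip_of('wrist','card_center')[:1]+spotter.tip_of('wrist','vice')[:1]: print(world(c,d['at']).round(4))"
```

```text
time_s: 32.48
eef_pos: [0.4471, -0.1469, 0.2384]
eef_rot: [0.0, 0.996, -0.086, 0.0]
wrist_force: [1.1, -0.5, 0.7]
opening: 0.992
time_s: 33.1
eef_pos: [0.5986, 0.0158, 0.2358]
eef_rot: [-0.0, 0.996, -0.084, -0.0]
wrist_force: [-0.5, 0.3, -0.3]
opening: 0.997
side card_center 0.79 [ 0.5113 -0.5143  0.0108]
side card_center 0.67 [ 0.7266 -0.3961  0.0082]
side lifter_grip 0.92 [ 0.3419 -0.1525  0.0473]
side lifter_grip 0.61 [ 0.4623 -0.1477  0.0602]
scene card_center 0.86 [ 0.513  -0.5128  0.0074]
scene card_center 0.79 [ 0.7302 -0.3949  0.0074]
scene card_center 0.64 [0.6666 0.0127 0.014 ]
scene lifter_grip 0.79 [ 0.4706 -0.1487  0.0557]
scene lifter_grip 0.36 [ 0.3466 -0.151   0.0415]
green [(array([0.6683, 0.0145], dtype=float32), [np.float32(99.2), np.float32(58.7)], np.float32(-11.4))]
blade [(array([ 0.5251, -0.1594], dtype=float32), [np.float32(91.9), np.float32(37.9)], np.float32(-9.0))]
[ 0.7299 -0.4018  0.007 ]
[ 0.5471  0.3434 -0.0023]
```

```bash
python3 -m pendant '[[[35,-1,-40,-1.6,85],[34,0,-50,0,85],[0,0,-50,0,85],[0,0,-45,0,85],[0,0,-20,0,85],[0,0,-15,0,85],[0,0,0,0,85],[0,0,0,0,85]]]'
```

```text
time_s: 34.55
eef_pos: [0.6679, 0.0117, 0.0185]
eef_rot: [0.0, 0.995, -0.099, 0.002]
wrist_force: [1.3, -0.9, 0.0]
opening: 0.998
```

```bash
python3 -m pendant '[[[0,3,-7,0,85],[0,0,-6,0,85],[0,0,0,0,85]]]'; python3 -m pendant '[[[0,0,0,0,50],[0,0,0,0,50],[0,0,0,0,50],[0,0,0,0,50]]]'
```

```text
time_s: 34.92
eef_pos: [0.6657, 0.0151, 0.0026]
eef_rot: [-0.0, 0.995, -0.099, -0.001]
wrist_force: [0.5, -0.4, -0.3]
opening: 0.996
time_s: 35.42
eef_pos: [0.6665, 0.0149, 0.0035]
eef_rot: [0.0, 0.995, -0.1, 0.0]
wrist_force: [0.9, 0.4, 0.2]
opening: 0.584
```

```bash
python3 -c "
from h import *
print(monitor.get_obs()['opening'],ctrl.tcp_to_grasp)
c=imaging.camera('wrist'); save('w11.png',c['img'],1.25)
for n in ('side','scene'):
    c=imaging.camera(n)
    for d in spotter.tip_of(n,'card_center')[:4]: print(n,round(d['confidence'],2),world(c,d['at']).round(4))"
```

```text
0.5839189361054297 0.0187
side 0.83 [0.6677 0.0122 0.0102]
side 0.63 [ 0.7302 -0.3963  0.0063]
side 0.56 [ 0.5086 -0.5125  0.006 ]
scene 0.9 [0.666  0.0133 0.0113]
scene 0.69 [ 0.7279 -0.3968  0.004 ]
scene 0.56 [ 0.5113 -0.5123  0.008 ]
```

View pics/w11.png

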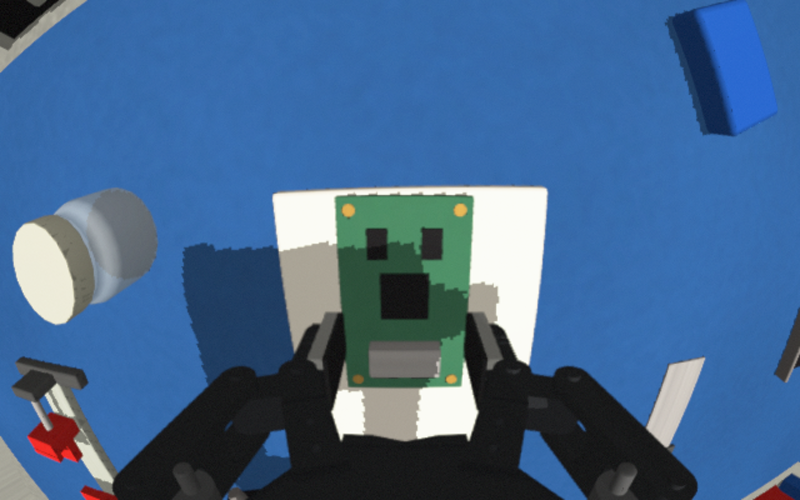

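```bash
python3 -m pendant '[[[0,0,0,0,30],[0,0,0,0,30],[0,0,10,0,30],[0,0,20,0,30],[0,0,40,0,30],[0,0,0,0,30]]]'; python3 -c "
from h import *
m=monitor.get_obs(); print(m['opening'],m['wrist_force'])
for n in ('side','scene'):
    c=imaging.camera(n)
    for d in spotter.tip_of(n,'card_center')[:4]: print(n,round(d['confidence'],2),world(c,d['at']).round(4))
    for d in spotter.tip_of(n,'vice')[:2]: print(n,'vice',round(d['confidence'],2),world(c,d['at']).round(4))"
```

```text
time_s: 36.42
eef_pos: [0.6703, 0.0145, 0.0797]
eef_rot: [0.0, 0.995, -0.099, 0.005]
wrist_force: [0.0, 0.3, -0.8]
opening: 0.353
0.35289959888033456 [ 0.04562866  0.34947799 -0.80929296]
side 0.86 [0.6656 0.0156 0.0107]
side 0.67 [ 0.5104 -0.5148  0.0055]
side 0.64 [ 0.7292 -0.3947  0.0056]
side vice 0.71 [0.5391 0.3431 0.0008]
scene 0.97 [0.6644 0.0147 0.0074]
scene 0.64 [ 0.7274 -0.3969  0.0063]
scene 0.62 [ 0.5115 -0.5119  0.0052]
scene vice 0.57 [0.5486 0.3434 0.0025]
scene vice 0.53 [ 0.7324  0.1709 -0.0019]
```

```bash
python3 -c "
from h import *
c=imaging.camera('wrist'); o=monitor.get_obs(); M=rot(o['eef_rot']).as_matrix(); yaw=np.arctan2(M[1,0],M[0,0])
# w11 was taken at TCP (.6665,.0149,.0035): same camera-to-tool geometry, so work in the tool frame
for u,v in ((340,312),(472,312),(335,312),(345,385),(470,385)):
    for dz in (0,.01,.02,.03,.04):
        p=ray(c,u/1.25,v/1.25,o['eef_pos'][2]+dz,True)-o['eef_pos']; p=R.from_euler('z',-yaw).apply(p); print((u,v),(p*1e3).round(1),end=' ')
    print()"
```

```text
(340, 312) [-11.1  33.1  -0. ] (340, 312) [-5.9 31.3 10. ] (340, 312) [-0.7 29.4 20. ] (340, 312) [ 4.4 27.5 30. ] (340, 312) [ 9.6 25.6 40. ] 
(472, 312) [-11.2 -34.9  -0. ] (472, 312) [ -6.  -32.9  10. ] (472, 312) [ -0.8 -31.   20. ] (472, 312) [  4.4 -29.   30. ] (472, 312) [  9.6 -27.   40. ] 
(335, 312) [-11.2  35.8  -0. ] (335, 312) [-6.  33.8 10. ] (335, 312) [-0.8 31.7 20. ] (335, 312) [ 4.4 29.7 30. ] (335, 312) [ 9.6 27.7 40. ] 
(345, 385) [-58.8  34.   -0. ] (345, 385) [-50.9  32.1  10. ] (345, 385) [-43.   30.1  20. ] (345, 385) [-35.1  28.2  30. ] (345, 385) [-27.2  26.3  40. ] 
(470, 385) [-59.  -37.7  -0. ] (470, 385) [-51.1 -35.6  10. ] (470, 385) [-43.2 -33.4  20. ] (470, 385) [-35.3 -31.3  30. ] (470, 385) [-27.4 -29.1  40. ]
```

```bash
python3 -m pendant '[[[0,0,0,0,70],[0,0,0,0,70],[0,0,0,0,70]]]'; python3 -c "
from h import *
c=imaging.camera('wrist'); o=monitor.get_obs()
im=topdown(c,.54,.80,-.10,.13,.018); h=cv2.cvtColor(im,cv2.COLOR_RGB2HSV); print('green',rects((h[...,0]>40)&(h[...,0]<90)&(h[...,1]>60),.80,.13))
g=cv2.cvtColor(c['img'],cv2.COLOR_RGB2HSV).astype(int)
# coarse dump around left/right fingers: brightness rows 225..330
for r in range(220,330,8): print(r,[int(g[r,x,2]) if g[r,x,1]<70 else -int(g[r,x,0]) for x in range(200,440,8)])
"
```

```text
time_s: 37.15
eef_pos: [0.6663, 0.015, 0.0733]
eef_rot: [0.0, 0.995, -0.1, -0.0]
wrist_force: [-0.3, -0.1, -0.0]
opening: 0.816
green [(array([0.6683, 0.0145], dtype=float32), [np.float32(99.0), np.float32(59.2)], np.float32(-11.0))]
220 [-106, -107, -107, -106, -107, -106, -107, 148, 149, 147, 149, -71, -71, -72, -72, -72, -73, -71, -71, -72, 104, 148, 242, 242, 242, 242, -106, -107, -107, -107]
228 [-107, -107, -107, -107, -107, -107, -107, 148, 148, 149, 149, -70, -74, 75, 75, 73, 76, 78, 74, -72, 178, 242, 242, 242, 242, 242, -107, -106, -107, -106]
236 [-106, -107, -106, -107, -106, -106, -106, 143, 148, 150, 148, 82, -73, 102, 104, 102, 104, 102, 167, -72, 219, 243, 242, 242, 243, 240, -107, -107, -107, -107]
244 [-107, -107, -106, -106, -106, -107, -107, 113, 150, 148, 148, 92, -71, 98, 101, 100, 125, 180, 155, -71, 231, 242, 242, 242, 242, 237, -107, -107, -107, -107]
252 [-106, -106, -107, -106, -107, -107, -107, 96, 150, 147, 148, 103, -19, -72, -72, -72, -72, -70, -71, -19, 240, 242, 242, 242, 242, 206, -107, -107, -106, -106]
260 [-107, -106, -107, -107, -106, 79, 15, -10
[... 602 characters left out ...]
, -107, 239, 241, 241, 192, 148, 147, 149, 167, 241, 241, 241, 241, 241, 241, 241, 241, 127, 16, 13, 56, 88, 20]
300 [22, 24, 17, 19, 56, 16, 16, -107, 221, 240, 241, 208, 148, 149, 148, 176, 241, 241, 241, 241, 241, 240, 241, 241, 241, 16, 16, 87, 24, 23]
308 [22, 19, 19, 18, 20, 12, -102, -107, 168, 240, 241, 222, 148, 148, 148, 228, 240, 240, 240, 241, 240, 240, 240, 241, 240, 16, 11, 21, 23, 24]
316 [22, 22, 21, 17, 20, 19, -107, -106, -107, 241, 240, 239, 148, 148, 148, 221, 239, 240, 240, 240, 240, 240, 240, 240, 239, -106, 14, 19, 22, 20]
324 [24, 21, 19, 19, 23, 24, -107, -106, -107, 240, 240, 199, 149, 149, 148, 216, 240, 240, 240, 240, 240, 240, 239, 237, 196, -107, 24, 22, 19, 18]
```

```bash
python3 -m pendant '[[[2,0,-25,0,70],[0,0,-25,0,70],[0,0,-15,0,70],[0,0,0,0,70]]]';python3 -m pendant '[[[0,0,-5,0,70],[0,0,0,0,70]]]';python3 -m pendant '[[[0,0,-4,0,70],[0,0,0,0,70]]]'
```

```text
time_s: 37.7
eef_pos: [0.6672, 0.0151, 0.0071]
eef_rot: [-0.0, 0.995, -0.1, -0.001]
wrist_force: [-0.6, 0.1, -0.3]
opening: 0.817
time_s: 37.95
eef_pos: [0.6688, 0.0149, 0.004]
eef_rot: [0.0, 0.995, -0.1, 0.0]
wrist_force: [-0.5, -0.3, -0.6]
opening: 0.816
time_s: 38.2
eef_pos: [0.6682, 0.015, -0.0007]
eef_rot: [-0.0, 0.995, -0.1, -0.0]
wrist_force: [0.0, -0.6, 0.2]
opening: 0.822
```

```bash
for i in 1; do python3 -m pendant '[[[0,0,-4,0,70],[0,0,0,0,70]]]';done; python3 -m pendant '[[[0,0,-4,0,70],[0,0,0,0,70]]]'; python3 -m pendant '[[[0,0,-3,0,70],[0,0,0,0,70]]]'
```

```text
time_s: 38.45
eef_pos: [0.668, 0.015, -0.0051]
eef_rot: [-0.0, 0.995, -0.1, -0.0]
wrist_force: [0.1, 0.6, 0.3]
opening: 0.818
time_s: 38.7
eef_pos: [0.668, 0.015, -0.0091]
eef_rot: [-0.0, 0.995, -0.1, -0.0]
wrist_force: [-0.5, -0.2, -0.2]
opening: 0.817
time_s: 38.95
eef_pos: [0.6681, 0.015, -0.0119]
eef_rot: [-0.0, 0.995, -0.1, -0.0]
wrist_force: [-1.1, 0.3, -1.0]
opening: 0.818
```

```bash
python3 -m pendant '[[[0,0,-3,0,70],[0,0,0,0,70]]]' | grep -E "pos|force"; python3 -m pendant '[[[0,0,-3,0,70],[0,0,0,0,70]]]'| grep -E "pos|force"; python3 -m pendant '[[[0,0,-3,0,70],[0,0,0,0,70]]]'| grep -E "pos|force"
```

```text
eef_pos: [0.6682, 0.015, -0.0149]
wrist_force: [-0.1, -0.8, -0.7]
eef_pos: [0.6681, 0.015, -0.0179]
wrist_force: [0.2, 0.0, 0.4]
eef_pos: [0.6681, 0.015, -0.0209]
wrist_force: [0.9, 0.8, -0.4]
```

```bash
python3 -c "
from h import *
c=imaging.camera('wrist'); o=monitor.get_obs()
g=cv2.cvtColor(c['img'],cv2.COLOR_RGB2HSV).astype(int)
for r in range(212,300,8): print(r,[int(g[r,x,2]) if g[r,x,1]<70 else -int(g[r,x,0]) for x in range(216,430,6)])
holepose()"
```

```text
212 [245, 190, 167, 166, 165, 165, 165, 165, -72, -73, -71, -72, -72, 33, 23, 20, -71, -71, -71, -71, -71, 32, 39, 40, -71, -72, -71, -71, -71, 250, 250, 250, 250, 250, 250, 250]
220 [165, 166, 164, 166, 165, 166, 165, 165, -72, -72, -71, -72, -73, 19, 19, 20, -72, -72, -71, -73, -72, 17, 37, 38, -71, -71, -72, -72, -71, 250, 250, 250, 250, 250, 250, 250]
228 [167, 165, 165, 165, 166, 166, 164, 165, -69, -71, -71, -72, -71, -71, -73, -70, -72, -72, -71, -72, -71, -71, -72, -72, -71, -72, -71, -71, -68, 250, 250, 250, 250, 250, 250, 250]
236 [165, 166, 166, 166, 164, 165, 165, 165, 102, -72, -72, -71, -70, -71, -72, -72, -71, -71, -72, -72, -72, -71, -72, -71, -72, -72, -72, -71, 200, 250, 250, 250, 250, 250, 250, 250]
244 [162, 166, 165, 165, 166, 167, 166, 165, 130, -71, -71, -71, -72, -70, -72, 19, 20, 17, 20, 22, 18, 20, -71, -72, -71, -72, -72, -71, 150, 166, 178, 192, 165, 165, 165, 249]
252 [124, 166, 165, 165, 160, 161, 161, 165, 154, -73, -71, -71, -73, -70, -71, 17, 19, 18, 20, 17, 24, 17, -71, -71, -71, -71, -71, -71, 154, 165, 162, 161, 161, 165, 165, 241]
260 [-108, 165, 166, 158, 88, 36, 16, 166, 160, -71, -72, -72, -70, -71, -72, 17, 21, 17, 17, 21, 20, 21, -72, -72, -71, -71, -72, -71, 165, 164, 20, 67, 86, 165, 166, 250]
268 [-106, 83, 24, 86, 86, 20, 21, 164, 166, -72, -73, -72, -72, -72, -71, 18, 22, 18, 20, 20, 21, 21, -71, -71, -71, -73, -72, -72, 164, 164, 15, 19, 89, 89, 24, 211]
276 [-106, 25, 84, 89, 22, 16, 18, 164, 167, -71, -71, -71, -73, -72, -73, 22, 18, 21, 18, 20, 21, 17, -70, -71, -71, -71, -72, -71, 166, 148, 19, 17, 28, 86, 75, 23]
284 [24, 46, 88, 63, 17, 22, 16, 163, 164, -72, -71, -72, -71, -72, -71, -72, -71, -71, -73, -71, -74, -71, -72, -70, -72, -71, -71, -69, 246, 209, 16, 20, 12, 87, 89, 25]
292 [24, 99, 95, 24, 17, 17, 19, 164, 166, -70, -72, -72, -71, -72, -71, -71, -72, -71, -71, -72, -72, -72, -73, -72, -72, -70, -72, 123, 250, 248, 20, 18, 20, 23, 96, 97]
[] []
```

```bash
python3 -m pendant '[[[0,0,-3,0,70],[0,0,0,0,70]]]' | grep -E "pos|force"; python3 -m pendant '[[[0,0,-3,0,70],[0,0,0,0,70]]]'| grep -E "pos|force"; python3 -m pendant '[[[0,0,-2,0,70],[0,0,0,0,70]]]'| grep -E "pos|force"; python3 -m pendant '[[[0,0,-2,0,70],[0,0,0,0,70]]]'
```

```text
eef_pos: [0.6681, 0.015, -0.0239]
wrist_force: [0.8, 0.2, 0.1]
eef_pos: [0.6681, 0.015, -0.0269]
wrist_force: [-1.1, -0.9, -0.1]
eef_pos: [0.6682, 0.015, -0.0288]
wrist_force: [0.3, -0.4, -0.7]
time_s: 40.8
eef_pos: [0.6682, 0.015, -0.0308]
eef_rot: [-0.0, 0.995, -0.1, -0.0]
wrist_force: [-0.0, 0.2, -0.5]
opening: 0.821
```

```bash
python3 -m pendant '[[[0,0,0,0,50],[0,0,0,0,50],[0,0,0,0,40],[0,0,0,0,30]]]'
```

```text
time_s: 41.3
eef_pos: [0.6689, 0.0149, -0.0301]
eef_rot: [0.0, 0.995, -0.1, 0.001]
wrist_force: [1.2, -0.4, 4.8]
opening: 0.682
```

```bash
python3 -m pendant '[[[0,0,5,0,30],[0,0,15,0,30],[0,0,30,0,30],[0,0,40,0,30],[0,0,20,0,30],[0,0,0,0,30]]]'; python3 -c "
from h import *
for n in ('side','scene'):
    c=imaging.camera(n)
    for d in spotter.tip_of(n,'card_center')[:4]: print(n,round(d['confidence'],2),world(c,d['at']).round(4))"
```

```text
time_s: 42.05
eef_pos: [0.6698, 0.0148, 0.0816]
eef_rot: [0.0, 0.995, -0.099, 0.002]
wrist_force: [0.3, 0.1, -0.3]
opening: 0.681
side 0.98 [ 0.5116 -0.5133  0.0051]
side 0.79 [0.6696 0.0133 0.1214]
side 0.61 [ 0.7281 -0.3978  0.009 ]
scene 0.79 [0.6679 0.0159 0.1201]
scene 0.71 [ 0.5157 -0.5137  0.0065]
scene 0.64 [ 0.7291 -0.395   0.0077]
scene 0.39 [ 0.5478 -0.3491 -0.005 ]
```

```bash
python3 -m pendant '[[[-20,30,0,0,30],[-25,38,0,1,30],[-25,38,0,1,30],[-25,38,0,0,30],[-25,38,0,0,30],[-25,38,0,0,30],[0,0,0,0,30]]]'; python3 -c "
from h import *
c=imaging.camera('wrist'); o=monitor.get_obs()
x0,x1,y0,y1=.40,.70,.27,.43
im=topdown(c,x0,x1,y0,y1,.052); h=cv2.cvtColor(im,cv2.COLOR_RGB2HSV); red=(h[...,1]>140)&((h[...,0]<12)|(h[...,0]>170))
print('jaws',rects(red,x1,y1,n=4)); cv2.imwrite('pics/red.png',red.astype(np.uint8)*255)
im=topdown(c,x0,x1,y0,y1,.012); h=cv2.cvtColor(im,cv2.COLOR_RGB2HSV); print('bar',rects((h[...,1]<60)&(h[...,2]>110),x1,y1,n=2)); print('dark',rects((h[...,2]<90)&(h[...,1]<120),x1,y1,n=3))
for n in ['wrist']:
    for d in spotter.tip_of(n,'vice')[:2]: print(n,round(d['confidence'],2),world(c,d['at']).round(4))
    for t in ('vice_far','vice_near'):
        for d in spotter.recognise(n,t)[:2]: print(t,round(d['confidence'],2),world(c,d['at']).round(4))
"
```

```text
time_s: 43.12
eef_pos: [0.5202, 0.2372, 0.0777]
eef_rot: [0.0, 0.997, -0.08, -0.002]
wrist_force: [0.0, -0.5, -0.3]
opening: 0.682
jaws [(array([0.5068, 0.3413], dtype=float32), [np.float32(50.8), np.float32(43.4)], np.float32(82.4)), (array([0.5893, 0.3281], dtype=float32), [np.float32(51.2), np.float32(31.0)], np.float32(81.4))]
bar [(array([0.5422, 0.341 ], dtype=float32), [np.float32(59.2), np.float32(36.5)], np.float32(-6.7)), (array([0.6213, 0.329 ], dtype=float32), [np.float32(37.8), np.float32(36.0)], np.float32(-8.7))]
dark [(array([0.4752, 0.3503], dtype=float32), [np.float32(159.5), np.float32(149.5)], np.float32(90.0)), (array([0.6438, 0.3243], dtype=float32), [np.float32(100.0), np.float32(16.9)], np.float32(80.3)), (array([0.6977, 0.276 ], dtype=float32), [np.float32(11.0), np.float32(4.5)], np.float32(-90.0))]
wrist 0.9 [ 0.546   0.3436 -0.0013]
vice_far 0.89 [0.595  0.3266 0.0369]
vice_near 0.73 [0.4994 0.3471 0.0374]
```

```bash
python3 -m pendant '[[[4,32,0,0,30],[4,35,0,0,30],[4,30,-10,0,30],[2,9,-20,0,30],[0,0,-20,0,30],[0,0,0,0,30],[0,0,0,0,30]]]'; python3 -c "
from h import *
for n in ('side','scene'):
    c=imaging.camera(n)
    for d in spotter.tip_of(n,'card_center')[:4]:
        w=world(c,d['at']); 
        if w[1]>.2: print(n,round(d['confidence'],2),w.round(4))"
```

```text
time_s: 44.2
eef_pos: [0.5379, 0.3401, 0.0297]
eef_rot: [0.0, 0.997, -0.083, 0.0]
wrist_force: [-0.5, 1.4, -0.6]
opening: 0.685
side 0.61 [0.5325 0.3389 0.0697]
scene 0.8 [0.536  0.34   0.0702]
```

```bash
python3 -m pendant '[[[-4,3,-8,0,30],[0,0,-8,0,30],[0,0,0,0,30]]]';python3 -m pendant '[[[0,0,-3,0,30],[0,0,0,0,30]]]';python3 -m pendant '[[[0,0,-3,0,30],[0,0,0,0,30]]]'
```

```text
time_s: 44.78
eef_pos: [0.5323, 0.3437, 0.0121]
eef_rot: [0.001, 0.997, -0.082, -0.001]
wrist_force: [0.3, 0.5, -1.0]
opening: 0.68
time_s: 45.02
eef_pos: [0.5333, 0.3439, 0.0103]
eef_rot: [0.0, 0.997, -0.082, -0.0]
wrist_force: [-0.1, 0.4, -1.1]
opening: 0.679
time_s: 45.28
eef_pos: [0.5338, 0.3441, 0.0078]
eef_rot: [-0.0, 0.997, -0.082, 0.0]
wrist_force: [0.4, -0.4, 0.6]
opening: 0.684
```

```bash
cat >> h.py <<'E'
def nose():
    "pitch of the held card from the row of its two front holes (middle assumed at TCP+(0,0,43) mm, top +5 mm)"
    c=imaging.camera("wrist"); o=monitor.get_obs(); M=rot(o["eef_rot"]).as_matrix(); h=cv2.cvtColor(c["img"],cv2.COLOR_RGB2HSV).astype(int)
    m=((h[...,0]>14)&(h[...,0]<32)&(h[...,1]>90)&(h[...,2]>60)).astype(np.uint8); m[:,:250]=0; m[:,400:]=0; m[:100]=0; m[330:]=0
    n,l,st,ce=cv2.connectedComponentsWithStats(m); i=[k for k in range(1,n) if st[k,4]>8]; q=ce[i]; print(q.round(1).tolist())
    i=sorted(q.tolist(),key=lambda p:p[1])[:2]; mid=np.mean(i,0); f=200/np.tan(np.radians(c["vfov"]/2)); best=[]
    for th in np.arange(-.1,.4,.005):
        p=np.array(o["eef_pos"])+M[:,0]*(.044*np.cos(th)-.005*np.sin(th))+[0,0,.043-.044*np.sin(th)+.005*np.cos(th)]
        v=rot(c["orientation"]).inv().apply(p-c["origin"]); r=np.hypot(v[0],v[1]); px=v[:2]/r*f*np.arctan2(r,v[2])+[c["cx"],c["cy"]]; best.append((abs(px[1]-mid[1]),th))
    print("nose down",min(best)[1].round(3),min(best)[0].round(2))
E
python3 -c "from h import *;nose()"; python3 -m pendant '[[[0,0,-2,0,30],[0,0,-2,0,30],[0,0,-2,0,30],[0,0,0,0,30]]]';python3 -c "from h import *;nose()"
```

```text
[[298.5, 173.0], [347.0, 173.0], [268.1, 188.2], [378.7, 188.0]]
nose down 0.165 12.74
time_s: 45.82
eef_pos: [0.535, 0.3445, 0.0043]
eef_rot: [-0.001, 0.997, -0.082, 0.001]
wrist_force: [-2.4, -1.5, 15.2]
opening: 0.68
[[377.1, 187.4], [269.6, 187.5]]
nose down 0.375 0.02
```

```bash
python3 -m pendant '[[[-1,0,-2,0,30],[0,0,0,0,30],[0,0,0,0,30]]]';python3 -c "from h import *;nose()"
```

```text
time_s: 46.25
eef_pos: [0.5355, 0.3446, 0.003]
eef_rot: [-0.001, 0.997, -0.082, 0.003]
wrist_force: [0.4, -2.2, 15.6]
opening: 0.678
[[376.4, 187.2], [269.9, 187.8]]
nose down 0.385 0.02
```

```bash
python3 -m pendant '[[[0,0,-2,0,30],[0,0,-1,0,30],[0,0,0,0,30]]]';python3 -c "from h import *;nose()"
```

```text
time_s: 46.68
eef_pos: [0.536, 0.3449, 0.0004]
eef_rot: [-0.001, 0.997, -0.082, 0.003]
wrist_force: [1.2, -3.1, 16.9]
opening: 0.689
[[333.0, 175.0], [271.0, 188.1], [375.5, 187.9]]
nose down 0.155 3.79
```

```bash
python3 -m pendant '[[[4,-1,0,0,30],[4,-1,0,0,30],[4,-1,0,0,30],[0,0,0,0,30]]]';python3 -c "from h import *;nose()";python3 -m pendant '[[[4,-1,0,0,30],[4,-0.5,0,0,30],[0,0,0,0,30]]]';python3 -c "
from h import *;nose()
c=imaging.camera('wrist')
for t in ('vice_far','vice_near'):
    for d in spotter.recognise('wrist',t)[:2]: print(t,round(d['confidence'],2),world(c,d['at']).round(4))"
```

```text
time_s: 47.22
eef_pos: [0.5466, 0.3424, -0.0007]
eef_rot: [-0.001, 0.997, -0.082, 0.002]
wrist_force: [-1.0, 2.0, 12.9]
opening: 0.681
[[270.5, 188.6], [375.7, 188.1]]
nose down -0.08 0.02
time_s: 47.65
eef_pos: [0.5536, 0.341, -0.0013]
eef_rot: [-0.001, 0.997, -0.082, 0.001]
wrist_force: [-3.3, 2.2, 10.4]
opening: 0.678
[[270.6, 188.8], [376.0, 188.5]]
nose down -0.085 0.03
vice_far 0.92 [0.6133 0.329  0.0553]
```

```bash
python3 -c "
from h import *
c=imaging.camera('wrist'); g=cv2.cvtColor(c['img'],cv2.COLOR_RGB2HSV).astype(int)
lab=lambda p: 'k' if p[2]<50 else 'g' if 40<p[0]<92 and p[1]>60 else 'r' if (p[0]<12 or p[0]>168) and p[1]>130 else 'y' if 12<=p[0]<34 and p[1]>90 else 'b' if 95<p[0]<120 and p[1]>100 else 'w'
for r in range(100,220,4): print(r,''.join(lab(g[r,x]) for x in range(240,410,3)))"
```

```text
100 bbbbbbbbbbbbbbbbbwwwwwwwwwwwwwwwwwwwwwwwbbbbbbbbbbbbbbbbb
104 bbbbbbbbbbbbbbbbbwwwwwwwwwwwwwwwwwwwwwwwbbbbbbbbbbbbbbbbb
108 bbbbbbbbbbbbbbbbbwwwwwwwwwwwwwwwwwwwwwwwbbbbbbbbbbbbbbbbb
112 bbbbbbbbbbbbbbbbbwwwwwwwwwwwwwwwwwwwwwwwbbbbbbbbbbbbbbbbb
116 bbbbbbbbbbbbbbbbbwwwwwwwwwwwwwwwwwwwwwwwbbbbbbbbbbbbbbbbb
120 bbbbbbbbbbbbbbbbbwwwwwwwwwwwwwwwwwwwwwwwbbbbbbbbbbbbbbbbb
124 bbbbbbbbbbbbbbbbbwwwwwwwwwwwwwwwwwwwwwwwbbbbbbbbbbbbbbbbb
128 bbbbbbbbbbbbbbbbbwwwwwwwwwwwwwwwwwwwwwwwbbbbbbbbbbbbbbbbb
132 bbbbbbbbbbbbbbbbbwwwwwwwwwwwwwwwwwwwwwwwbbbbbbbbbbbbbbbbb
136 bbbbbbbbbbbbbbbbbwwwwwwwwwwwwwwwwwwwwwwwbbbbbbbbbbbbbbbbb
140 bbbbbbbbbbbbbbbbrrrrrrrrrwwwwwwrrrrrrrrrwbbbbbbbbbbbbbbbb
144 bbbbbbbbbbbbbbbrrrrrrrrrrrwwwwwrrrrrrrrrrrbbbbbbbbbbbbbbb
148 bbbbbbbbbbbbbwrrrrrrrrrrrrrrrrrrrrrrrrrrrrrbbbbbbbbbbbbbb
152 bbbbbbbbbbbbbrrrrrrrrrrrrrrrrrrrrrrrrrrrrrrrbbbbbbbbbbbbb
156 bbbbbbbbbbbbwrrrrrrrrrrrrrrrrrrrrrrrrrrrrrrrbbbbbbbbbbbbb
160 bbbbbbbbbbbbwrrrrrrrrrrrrrrrrrrrrrrrrrrrrrrrbbbbbbbbbbbbb
164 bbbbbbbbbbbbwrrrrrrrrrrrrrrrrrrrrrrrrrrrrrrwbbbbbbbbbbbbb
168 bbbbbbbbbbbbbrrrrrrrrrrrrrrrrrrrrrrrrrrrrrrwbbbbbbbbbbbbb
172 bbbbbbbbbbbbbrrrrrrrrrrrrrrrrrrrrrrrrrrrrrrwbbbbbbbbbbbbb
176 bbbbbbbggggggrrrrrrrrrrrrrrrrrrrrrrrrrrrrrrrggggggbbbbbbb
180 bbbbbbwggggggrrrrrrrrrrrrrrrrrrrrrrrrrrrrrrgggggggbbbbbbb
184 bbbbbbwggyyygrrrrrrrrrrrrrrrrrrrrrrrrrrrrrrryyygggbbbbbbb
188 bbbbbbbgyyyyyrrrrrrrrrrrrrrrrrrrrrrrrrrrrrrryyyyggbbbbbbb
192 bbbbbbbggyyyyrrrrrrrrrrrrrrrrrrrrrrrrrrrrrryyyyyggbbbbbbb
196 bbbbbbbgggggggggggggggggggggggggggggggggggggggggggbbbbbbb
200 bbbbbbbgggggggggggggggggggggggggggggggggggggggggggbbbbbbb
204 bbbbbbbgggggggggggggggggggggggggggggggggggggggggggbbbbbbb
208 bbbbbbbgggggggggkkkkkkkgggggggggggwwwwwwggggggggggbbbbbbb
212 bbbbbbbgggggggggkkkkkkkgggggggggggwwwwwwggggggggggbbbbbbb
216 bbbbbbbgggggggggkkkkkkkgggggggggggwwwwwwggggggggggbbbbbbb
```

```bash
python3 -m pendant '[[[4,-1,0,0,30],[4,-0.5,0,0,30],[0,0,0,0,30],[0,0,0,0,30]]]';python3 -m pendant '[[[0,0,-2,0,30],[0,0,-2,0,30],[0,0,-2,0,30],[0,0,0,0,30]]]';python3 -c "from h import *;nose()"
```

```text
time_s: 48.4
eef_pos: [0.5601, 0.3395, -0.0023]
eef_rot: [-0.001, 0.997, -0.082, 0.0]
wrist_force: [-6.4, 3.6, 7.4]
opening: 0.68
time_s: 48.9
eef_pos: [0.5603, 0.3394, -0.0079]
eef_rot: [-0.001, 0.997, -0.082, 0.0]
wrist_force: [-6.2, 2.8, 10.2]
opening: 0.683
[[267.8, 191.2], [378.1, 191.0]]
nose down -0.1 1.89
```

```bash
python3 -m pendant '[[[0,0,-1.5,0,30],[0,0,0,0,30]]]';python3 -c "from h import *;nose()
for n in ('side','scene'):
    c=imaging.camera(n)
    for d in spotter.tip_of(n,'card_center')[:4]:
        w=world(c,d['at'])
        if w[1]>.2: print(n,round(d['confidence'],2),w.round(4))"
```

```text
time_s: 49.2
eef_pos: [0.5603, 0.3394, -0.0094]
eef_rot: [-0.001, 0.997, -0.082, 0.0]
wrist_force: [-5.9, 3.2, 9.5]
opening: 0.684
[[267.4, 192.0], [378.8, 191.8]]
nose down -0.1 2.64
side 0.54 [0.5581 0.3384 0.0335]
scene 0.66 [0.5566 0.3404 0.0354]
```

```bash
python3 -m pendant '[[[-4,0.5,0,0,30],[-4,1,0,0,30],[-3,0.5,0,0,30],[0,0,0,0,30]]]';python3 -m pendant '[[[-2,0,0,0,30],[0,0,0,0,30]]]';python3 -c "from h import *;nose()"
```

```text
time_s: 49.95
eef_pos: [0.5504, 0.341, -0.0093]
eef_rot: [-0.001, 0.997, -0.082, 0.001]
wrist_force: [-1.7, -0.2, 7.5]
opening: 0.682
time_s: 50.2
eef_pos: [0.5489, 0.3413, -0.0092]
eef_rot: [-0.001, 0.997, -0.082, 0.002]
wrist_force: [-1.6, 1.9, 6.2]
opening: 0.682
[[378.4, 191.3], [267.5, 191.7]]
nose down -0.1 2.66
```

```bash
python3 -m pendant '[[[-3,0.5,0,0,30],[0,0,0,0,30],[0,0,0,0,30]]]';python3 -m pendant '[[[0,0,0,0,66],[0,0,0,0,72],[0,0,0,0,72],[0,0,0,0,72]]]';python3 -c "from h import *
nose()
for n in ('side','scene'):
    c=imaging.camera(n); 
    for d in spotter.tip_of(n,'card_center')[:4]:
        w=world(c,d['at'])
        if w[1]>.2: print(n,round(d['confidence'],2),w.round(4))"
```

```text
time_s: 50.62
eef_pos: [0.5464, 0.3417, -0.0092]
eef_rot: [-0.001, 0.997, -0.082, 0.002]
wrist_force: [1.2, 2.3, 6.2]
opening: 0.681
time_s: 51.12
eef_pos: [0.5441, 0.3403, -0.0114]
eef_rot: [0.0, 0.997, -0.082, -0.0]
wrist_force: [-0.8, 0.5, -0.3]
opening: 0.846
[[262.2, 189.2], [376.2, 188.5]]
nose down -0.085 0.01
side 0.69 [0.5452 0.3396 0.0341]
```

```bash
python3 -m pendant '[[[0,0,10,0,75],[0,0,25,0,80],[0,0,50,0,80],[0,0,60,0,80],[-40,0,50,0,80],[-45,0,20,0,80],[0,0,0,0,80]]]';python3 -c "from h import *
for n in ('wrist','side','scene'):
    c=imaging.camera(n); 
    for t in ('card_center','lifter_grip','vice','power_brick','screw_jar','optic_case'):
      for d in spotter.tip_of(n,t)[:4]: print(n,t,round(d['confidence'],2),world(c,d['at']).round(4))
    if n=='wrist':
        save('w12.png',c['img'],1.25)
        im=topdown(c,.43,.66,.27,.41,.04); h=cv2.cvtColor(im,cv2.COLOR_RGB2HSV); print('green',rects((h[...,0]>40)&(h[...,0]<90)&(h[...,1]>60),.66,.41))
        lab=lambda p: 'k' if p[2]<50 else 'g' if 40<p[0]<92 and p[1]>60 else 'r' if (p[0]<12 or p[0]>168) and p[1]>130 else 'y' if 12<=p[0]<34 and p[1]>90 else 'b' if 95<p[0]<120 and p[1]>100 else 'w'
        for r in range(0,460,10): print('%.3f'%(.66-r/2000),''.join(lab(h[r,x].astype(int)) for x in range(20,260,5)))
"
```

```text
time_s: 52.25
eef_pos: [0.4592, 0.3415, 0.2064]
eef_rot: [-0.001, 0.997, -0.081, 0.002]
wrist_force: [0.1, -0.1, -0.4]
opening: 0.934
wrist card_center 0.74 [0.5463 0.3394 0.0381]
wrist lifter_grip 0.97 [ 0.4629 -0.1516  0.0576]
wrist lifter_grip 0.65 [ 0.3421 -0.1517  0.0427]
green [(array([0.5453, 0.3418], dtype=float32), [np.float32(91.4), np.float32(60.0)], np.float32(-9.4))]
0.660 bbbbbbbbbbbbbbbbbbbbbbbbbbbbkkkkkkkkkkkkkkkkkkkk
0.655 bbbbbbbbbbbbbbbbbbbbbbbbbbbbbbbbbbbbbbbkkkkkkkkk
0.650 bbbbbbbbbbbbbbbbbbbbbbbwwwwbbbbbbbbbbbbbbbbbbbbb
0.645 bbbbbbbbbbbbwwwwwwwwwbbwwwwwwwwwwwwwwbbbbbbbbbbb
0.640 bbbbbbbbbbbbwwwwwwwwwwwkkkkwwwwwwwwwwbbbbbbbbbbb
0.635 bbbbbbbbbbbbwwwwwwwwwwwwwkkkwwwwkkkkwwwwwwwwwwbb
0.630 bbbbbbbbbbbbbbbbbbbbbbwwwwwwwwwwwwwwwwwwwwwwwwww
0.625 bbbbbbbbbbbbbbbbbbbbbbwwwwwwwwwwwwwwwkkwwwwwwwww
0.620 bbbbbbbbbbbbbbbbbbbbbbwwwwwwwwwwwwwwbbbbbbbbbbbb
0.615 bbbbbbbbbbbbbbbbbbbbbbwwwwwwwwwwwwwwbbbbbbbbbbbb
0.610 bbbbbbbbbbbbbbbbbbbwrrrrrrrrwwwwwwwbbbbbbbbbbbbb
0.605 bbbbbbbbbbbbbbbbbbbwrrrrrrrrrrrrrrrwbbbbbbbbbbbb
0.600 bbbbbbbbbbbbbbbbbbbrrrrrrrrrrrrrrrrbbbbbbbbbbbbb
0.
[... 2047 characters left out ...]
 power_brick 0.92 [0.4737 0.1634 0.0019]
side power_brick 0.59 [ 0.626   0.0164 -0.0009]
side screw_jar 0.87 [0.73   0.1695 0.002 ]
side screw_jar 0.6 [6.248e-01 1.890e-02 2.000e-04]
side optic_case 0.8 [ 0.7604 -0.1878  0.0045]
scene card_center 0.8 [0.5415 0.344  0.0343]
scene card_center 0.76 [ 0.7276 -0.3991  0.0041]
scene card_center 0.56 [ 0.5141 -0.5127  0.0058]
scene lifter_grip 0.62 [ 0.4684 -0.1496  0.0587]
scene lifter_grip 0.5 [ 0.3477 -0.1538  0.0406]
scene lifter_grip 0.46 [ 0.764  -0.1846 -0.0017]
scene vice 0.69 [0.5478 0.348  0.0017]
scene power_brick 0.86 [ 0.4803  0.1645 -0.0005]
scene screw_jar 0.89 [ 0.7317  0.1707 -0.0048]
scene optic_case 0.73 [ 0.7643 -0.1862 -0.0037]
```

```bash
python3 -c "from h import *
c=imaging.camera('wrist'); s=4000
im=topdown(c,.43,.66,.27,.41,.04,s); h=cv2.cvtColor(im,cv2.COLOR_RGB2HSV).astype(int)
m=((h[...,0]>=14)&(h[...,0]<32)&(h[...,1]>100)&(h[...,2]>80)).astype(np.uint8); m=cv2.morphologyEx(m,cv2.MORPH_OPEN,np.ones((7,7)))
n,l,st,ce=cv2.connectedComponentsWithStats(m)
P=[[.66-ce[i][1]/s,.41-ce[i][0]/s] for i in range(1,n) if st[i,4]>60]; print(np.round(P,4).tolist())
P=np.array(sorted(P))
if len(P)==4:
    for a in (P[:2],P[2:]): print(a.mean(0).round(4),np.hypot(*(a[1]-a[0])).round(4))
    w=np.c_[np.r_[P[:2][P[:2,1].argsort()],P[2:][P[2:,1].argsort()]],np.full(4,.04)]
    v=rot(c['orientation']).inv().apply(w-c['origin']); O=np.array([[-44,-24,0],[-44,24,0],[44,-24,0],[44,24,0]])/1e3
    ok,rv,tv=cv2.solvePnP(O,(v[:,:2]/v[:,2:]).reshape(-1,1,2),np.eye(3),None)
    Rw=rot(c['orientation']).as_matrix()@cv2.Rodrigues(rv)[0]; print(world(c,tv[:,0]).round(4),Rw[2].round(3))
"
```

```text
[[0.5921, 0.3583], [0.5845, 0.311], [0.505, 0.3726], [0.4971, 0.3249]]
[0.5011 0.3487] 0.0483
[0.5883 0.3346] 0.0479
[0.5448 0.3416 0.0415] [-0.023 -0.004  1.   ]
```

```bash
python3 -c "from h import *
print(order.hand_in(), monitor.get_obs()['time_s'])"
```

```text
the job is handed in; nothing more can be done
the job is handed in; nothing more can be done
```

The card is clamped in both grooves of the red-jawed vice, the larger lifter lies flat on the bench, and I handed the job in at about 52 s. Hand-in gives no verdict, so what follows rests on my own measurements.

- **Lift:** The blade went under the smallest card in its bay and lifted it with no finger contact.
- **Tilt:** The moves cannot pitch the tool, so I pressed the lifter's heel against the outside of the bay wall. It turned nose-up in the grip and stayed that way while I carried it. Over the plate I measured a tilt of about 0.26 to 0.27 rad, 35 mm from the plate's middle.
- **Onto the plate:** The card did not slide off the tip. I pressed the lifter flat so the card stood on its own runners, then drew the blade out. The card lay flat about 40 mm along from the plate's middle.
- **Clamping:** I pressed the card's near end onto one jaw's lip to tilt it and pushed the far end into the other groove. I then pushed that jaw out, lowered the near end, moved back to centre and let go.

**Checks that disagreed or went wrong**
- The first finger grasp of the card missed. The finger tips stood about 38 mm higher than the stated tool point implied, so I felt for the right height and the second grasp held.
- Early tilt readings scattered by a few hundredths of a radian and the tilt sprang back after each press, so I repeated the press until the reading had margin.

**Last checks**

| Item | Measured | Required |
|---|---|---|
| Card middle, along the vice | about 2 mm from its middle | within 6 mm |
| Card middle, across | about 0 mm | within 8 mm |
| Card middle, height | about 36 mm | 31 to 41 mm |
| Card tilt | about 0.02 rad | under 0.08 rad |
| Card in line with vice | less than 1° off | within 8° |
| Lifter grip height | 58 to 62 mm | 50 to 66 mm |

Both lips cover the card's ends. I did not measure the jaw push-out directly. The power brick, jar and blue case are where they started, to within measuring error.

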